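# Seat the sample cup in the moisture meter and start the reading

### The job

Stand the steel sample cup in the round well of the moisture meter and work it down past the tight rubber jaws by twisting it to and fro as you press lightly, until it is fully home on the floor of the well; the well rides on a load cell, so never press it down by more than 8 mm. Then push the start slide on the front of the meter all the way to its end and let it snap back, leaving the cup home and upright, and leave the jar with the red cap standing where it is.

Things in the scene. Friction and masses are not known exactly. Their poses are not given: they have to be found in the camera images.
- cup_centre (a point): centre, half-way up, of the lidded steel sample cup: a plain upright closed cylinder 60 mm in diameter and 100 mm tall, 0.2 to 0.4 kg, smooth, with a fine lid groove 80 mm up; the lowest 23 mm taper to 54 mm near the foot, with a 3 mm chamfer to 50 mm. z is its axis, pointing to the lid. It stands on the table
- cup_foot (a point): centre of the cup's underside, 50 mm below its centre; z up along the cup's axis
- meter: the fixed moisture meter, a low white housing 244 mm (x) by 160 mm (y); origin on the table on the axis of the well; x points from its front to its rear, y to its left, z up. The deck is 60 mm above the table; a rear head with a dark screen begins 86 mm behind the well's axis and is 92 mm high. The start slide is on the front of the deck
- well_mouth (a point): centre of the well's mouth, 75 mm above the table (15 mm above the deck) with the well up; aluminium collar 80 mm outside, bore 64 mm in diameter, 55 mm deep. It moves down with the well
- jaws (a point): on the well's axis amid four sprung rubber jaws that stand 4 mm into the bore, 17 mm below the mouth; they touch the cup's taper when its foot is about 20 mm below the mouth and grip its full width for the last 20 mm. Pressed straight the cup slides only at 30 to 50 N; turned 1 rad for each 7 mm of sinking, about a quarter of that. Turning takes 0.9 to 1.6 N m; to and fro will do
- well_floor (a point): centre of the well's inner floor, 55 mm below the mouth, 20 mm above the table with the well up; moves down with the well. The cup is home when its foot lies on this floor; 45 mm of the cup then stand out above the collar
- load_well (a joint): how far the well is pressed down on the load-cell spring (m): 0 up, stop at 0.012; 3 N per mm, after the first 0 to 3 N; more than 0.008 (about 25 N) overloads it. It springs back up with the cup in it
- slide_top (a point): centre of the top face of the start slide's grip, a black block 34 mm (meter x) by 18 mm (meter y) by 28 mm tall, standing 39 mm above the deck, its top 99 mm above the table; 85 mm in front of the well's axis
- start_slide (a joint): position of the start slide (m): 0 at rest, 0.035 at its end; it moves toward the meter's +y and springs back; 3 N to start it, 6.5 N at its end
- red_cap_jar: white jar with a red cap, 72 mm in diameter and 121 mm tall, origin at the centre of its underside; a bystander that stands near the cup
There are look-alikes about, which are no part of the job. What is shaped like the part that bears cup_centre but green or turquoise is not meant.

How it is judged:
By the outcome, as a careful person would: the job done as asked, in the order asked, and still so for the second after the job is handed in, with the robot touching nothing.
It also fails if it takes over 70 s, if anything falls off the work surface, if the arm or the gripper's body presses on something with over 40 N, if the wrist force passes 120 N, or if a joint passes its speed limit or range.

### The arm

A 6-joint arm with a two-finger parallel gripper is mounted at the origin on a cart in front of the work surface, level with it; the furniture and walls round the work are solid. World frame = base frame: x ahead of the robot, y to its left, z up, the work surface at z = 0. Lengths are in m, angles in rad, forces in N, time in s.
With the tool pointing down it reaches from about 0.35 to 0.8 m from the base axis. Payload 7.3 kg.
Tool frame: the origin (TCP) lies on the centre line of the jaws, within the pads' length; the fingertips stand env.nose_length ahead of it and the grasp point (between the pads) lies 11 mm behind it (env.nose_length is the distance from the TCP to the fingertips, in m); x points along the fingers, y is the direction in which the jaws open and shut, and the axes are right-handed (so a half turn about x gives the same grasp; the last joint's range is limited). The gripper opens to 85 mm and grips with 20 to 120 N. Pads are 22 mm wide; open, the fingers measure 114 mm over their backs; the gripper's body (76 mm by 85 mm) begins 54 mm behind the grasp point. The pads swing forward as they close: fully open they stand 13 mm farther back than shut.
Start: joints at [-1.406, 0.342, 1.524, -0, 1.275, -0.146], TCP at [0.161, -0.5, 0.239] pointing down, gripper open.
Joint ranges: [-2.53, 2.53], [-0.77, 2.02], [0.04, 2.7], [-1, 4.14], [0.28, 2.66], [-3.11, 3.11]. Speed limits (rad/s): [2.57, 2.57, 3.14, 3.14, 3.14, 3.14].

### API

Orientations are given as a unit quaternion [x, y, z, w].
In Python, from station import env, vision, job gives the robot as it stands.
- The arm moves only by the shell command python3 -m inch 'ROWS' [OPENING] [FORCE]. ROWS is a JSON object of lists of equal length, an entry for each row: "xyz": the shift along the tool's x, y, z in mm, a list of three; "turn": the turn about the tool's x in rad. In form: {"xyz": [[dx, dy, dz], ...], "turn": [turn, ...]}. A call has 1 to 5 rows; each row shifts and turns the pose as measured when the row begins, along the tool's axes as they then stand; what a row does not reach is not made up. A row lasts 1/10 s, in which the tool goes at most 50 mm and 8.59 degrees, less where a joint would pass 70% of its speed; a pose out of reach is approached as far as the arm can. A call with a gripper value outside its range is refused whole. OPENING is the opening, from 0 (shut) to 1 (fully open), set as the call begins (- or left out, the last holds). The fingers move at their own pace and stop on an object; FORCE is the grip in N (left out, the last holds). Time passes only in rows, so rows that do not move let the fingers close. It gives the time, the measured TCP pose, the force and the opening at its end, in the units of the state.
- env.get_state(): the state, without advancing time (a new reading comes with each control period).
- vision.grab_frame(name): name is "scene" or "top" or "wrist"; returns the picture (480x640x3 uint8, blue, green, red); there is no depth.
- vision.camera_info(name): a dict with "fx", "fy", "cx", "cy" (pixels), "view" (4x4, takes a point from world to camera coordinates); the wrist camera has in their place "tool_from_camera" (4x4, takes a point from camera to tool coordinates, whose origin is the TCP and whose axes are the tool frame's). Camera axes: x right, y down, z forward; pixel columns grow to the right and rows downward; lengths in m; the calibration is good to about 2 mm. A picture is of the moment at which its call begins: read the wrist's pose just before it. camera_info takes no time and is no camera call.
- job.hand_in(): hands the job in, once; it reports no verdict.
The state is a dict: "time_s": time; "joint_pos": joint angles; "qvel": joint speeds; "tau": joint torques, N m; "ee_pos": TCP position; "ee_rot": TCP orientation; "force": force on the tool from outside, world axes, zero at the start; "ft_torque": the same for the moment, N m; "finger_gap": finger opening in m.
Only numpy, scipy, OpenCV 4.12 (cv2) and the standard library are available. Lean on these libraries where they do the work, as an engineer would, in place of code of your own. Each camera call takes 0.05 s, during which the arm holds its last target.

## Working session

There is one attempt and no reset: what is moved stays moved. The work goes in short steps, Python scripts to look and compute and a shell command to move; the robot and the scene stay as the last step left them, time stands still between calls to the robot, and variables do not carry over. Pictures are saved under pics/ and viewed, and the job is handed in when it is done.

```bash
ls; mkdir -p pics; python3 - <<'E'
from station import env, vision, job
import cv2
print(env.get_state()); print(env.nose_length)
for n in ("scene","top","wrist"):
    print(n,vision.camera_info(n)); cv2.imwrite(f"pics/{n}0.png",vision.grab_frame(n))
E
```

```text
pics
{'time_s': 0.0, 'joint_pos': array([-1.40598991e+00,  3.42710392e-01,  1.52502643e+00,  4.27499057e-07,
        1.27542011e+00, -1.46007884e-01]), 'qvel': array([-0.00167567, -0.00020612,  0.00029611, -0.0008091 ,  0.00197223,
       -0.00040008]), 'tau': array([ 2.29614139e-03, -4.33680224e+01, -2.46012872e+01, -2.93405492e-05,
        7.77832756e-03,  1.87186834e-05]), 'ee_pos': array([ 0.16051402, -0.49944086,  0.23862908]), 'ee_rot': array([-0.69857989, -0.11000061,  0.69859   , -0.10889454]), 'force': array([-1.50439865, -0.05967295, -0.47206026]), 'ft_torque': array([-0.00780401, -0.01228112, -0.01562426]), 'finger_gap': 0.08546510544227744}
0.008
scene {'fx': 489.668056190747, 'fy': 489.668056190747, 'cx': 326.36106107019765, 'cy': 246.37030582778252, 'view': array([[-0.72443987, -0.68928881,  0.00823507,  0.5343064 ],
       [-0.46442163,  0.4792075 , -0.74476354,  0.19527315],
       [ 0.50941087, -0.54336094, -0.66727765,  0.81054374],
       [ 0.        ,  0.        ,  0.        ,  1.        ]])}
top {'fx': 532.6816139136939, 'fy': 532.6816139136939, 'cx': 314.05285143204054, 'cy': 241.19681662846617, 'view': array([[ 0.00931503, -0.99975917,  0.01987061,  0.20345419],
       [-0.99686989, -0.0108446 , -0.07831234,  0.53830629],
       [ 0.07850897, -0.01907893, -0.99673082,  0.95114474],
       [ 0.        ,  0.        ,  0.        ,  1.        ]])}
wrist {'fx': 345.88125259990625, 'fy': 345.88125259990625, 'cx': 323.0054456016899, 'cy': 235.8548700421907, 'tool_from_camera': array([[ 1.98848604e-05, -2.80531693e-01,  9.59844763e-01,
        -1.35158926e-01],
       [ 9.99999900e-01, -4.24140826e-04, -1.44679440e-04,
        -4.44859838e-04],
       [ 4.47696519e-04,  9.59844669e-01,  2.80531657e-01,
        -7.09774429e-02],
       [ 0.00000000e+00,  0.00000000e+00,  0.00000000e+00,
         1.00000000e+00]])}
```

View pics/scene0.png

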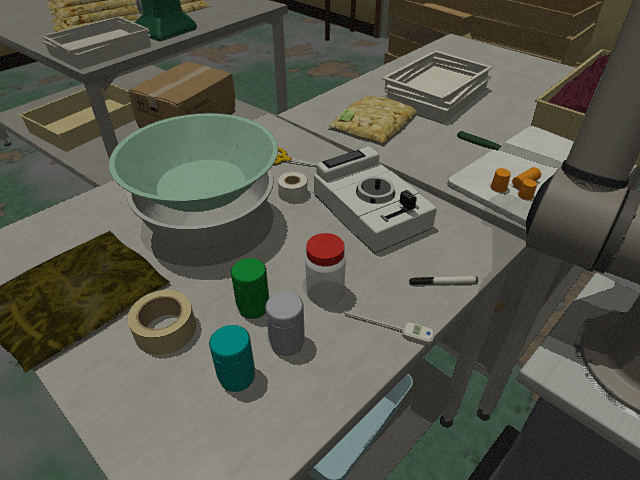

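View pics/top0.png

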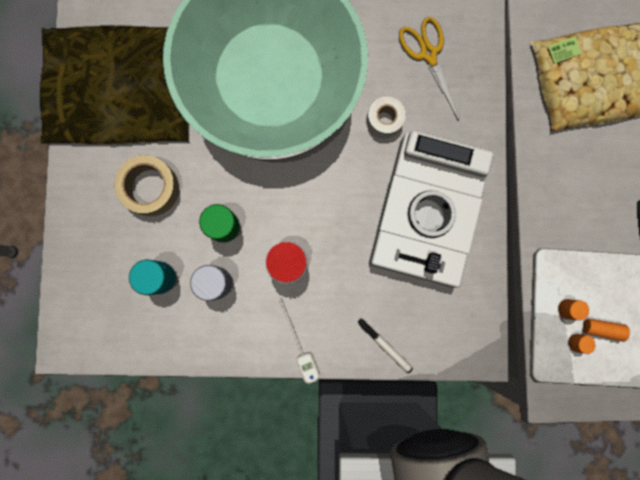

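View pics/wrist0.png

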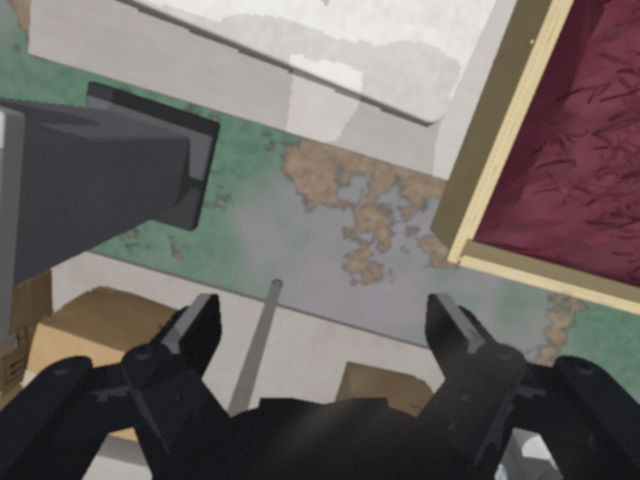

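```bash
cat > h.py <<'E'
from station import env, vision
import numpy as np, cv2
from scipy.spatial.transform import Rotation as R
def cam(n,st=None):
    c=vision.camera_info(n)
    if n=="wrist":
        T=np.eye(4);T[:3,:3]=R.from_quat(st["ee_rot"]).as_matrix();T[:3,3]=st["ee_pos"]
        V=np.linalg.inv(T@c["tool_from_camera"])
    else: V=c["view"]
    K=np.array([[c["fx"],0,c["cx"]],[0,c["fy"],c["cy"]],[0,0,1]])
    return K,V
def ray(C,p):
    K,V=C; d=V[:3,:3].T@np.linalg.inv(K)@np.array([p[0],p[1],1.]); o=-V[:3,:3].T@V[:3,3]
    return o,d/np.linalg.norm(d)
def onz(C,p,z):
    o,d=ray(C,p); return o+d*(z-o[2])/d[2]
def tri(*cp):
    A=np.zeros((3,3));b=np.zeros(3)
    rs=[ray(c,p) for c,p in cp]
    for o,d in rs:
        M=np.eye(3)-np.outer(d,d);A+=M;b+=M@o
    X=np.linalg.solve(A,b)
    return X,[np.linalg.norm((np.eye(3)-np.outer(d,d))@(X-o)) for o,d in rs]
def proj(C,X):
    K,V=C; q=K@(V[:3,:3]@np.asarray(X)+V[:3,3]); return q[:2]/q[2]
E
python3 - <<'E'
import cv2
t=cv2.imread("pics/top0.png");s=cv2.imread("pics/scene0.png")
cv2.imwrite("pics/c1.png",cv2.resize(t[130:300,360:500],None,fx=4,fy=4,interpolation=2)[:600])
a=cv2.resize(t[240:310,130:320],None,fx=4,fy=4,interpolation=2)
cv2.imwrite("pics/c2.png",a)
cv2.imwrite("pics/c3.png",cv2.resize(s[140:260,310:440],None,fx=5,fy=5,interpolation=2))
cv2.imwrite("pics/c4.png",cv2.resize(s[225:375,220:350],None,fx=4,fy=4,interpolation=2))
E
```

```text
(no output)
```

View pics/c1.png

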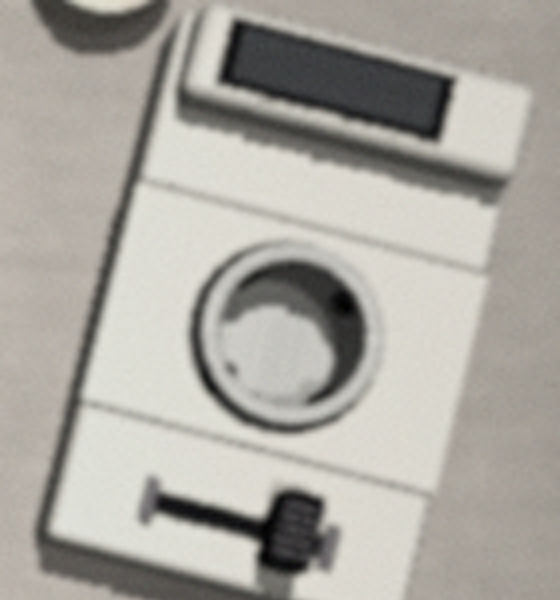

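View pics/c2.png

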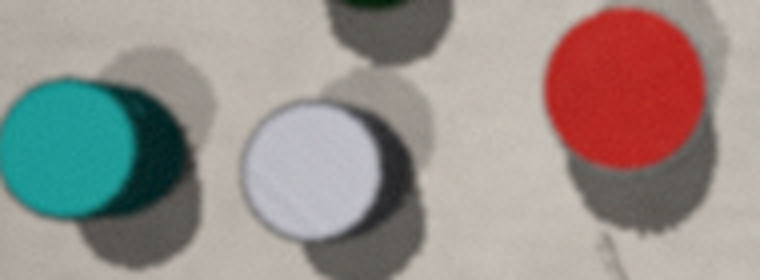

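View pics/c3.png

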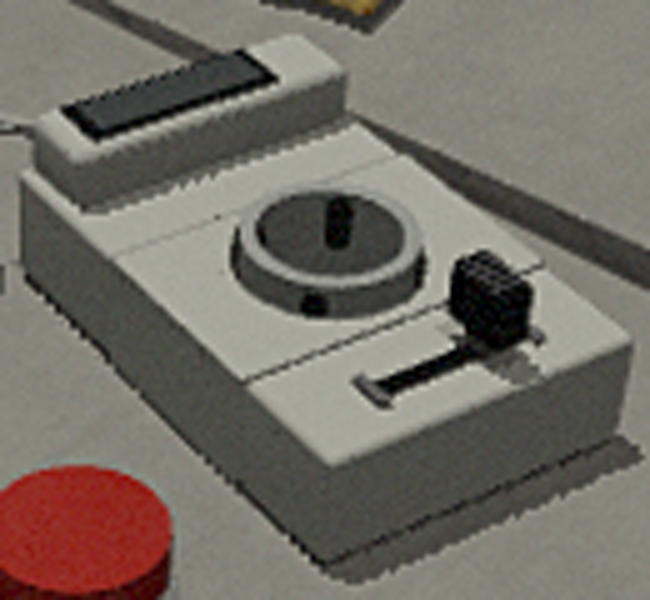

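View pics/c4.png

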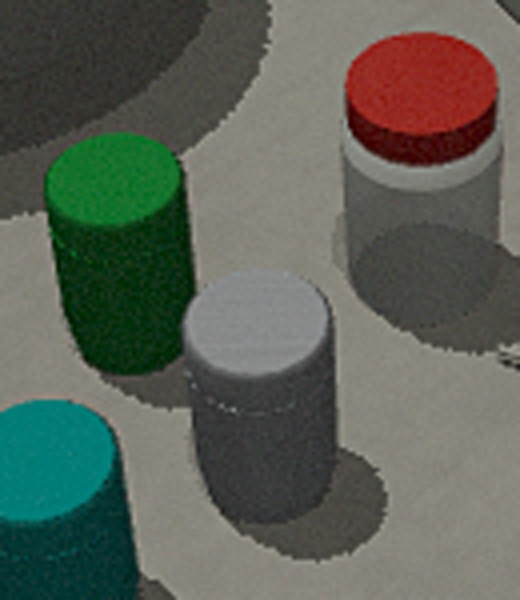

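```bash
python3 - <<'E'
from h import *
T=cam("top");S=cam("scene")
t=cv2.imread("pics/top0.png");s=cv2.imread("pics/scene0.png")
def lid(im,x0,x1,y0,y1,thr):
    g=cv2.cvtColor(im,cv2.COLOR_BGR2HSV)[y0:y1,x0:x1]
    b=im[y0:y1,x0:x1].astype(int)
    m=((b[...,0]-b[...,2]>4)&(b.mean(2)>thr)).astype(np.uint8)
    m=cv2.morphologyEx(cv2.morphologyEx(m,cv2.MORPH_OPEN,np.ones((3,3))),cv2.MORPH_CLOSE,np.ones((5,5)))
    c=max(cv2.findContours(m,0,1)[0],key=cv2.contourArea); e=cv2.fitEllipse(cv2.convexHull(c)); return (e[0][0]+x0,e[0][1]+y0),e[1],e[2]
lt=lid(t,185,240,255,310,150); ls=lid(s,255,310,285,350,115)
print(lt,ls); print("cup lid",tri((T,lt[0]),(S,ls[0])),onz(T,lt[0],.1),onz(S,ls[0],.1))
print("well",tri((T,(432.5,213.5)),(S,(376,187.2))),onz(T,(432.5,213.5),.075),onz(S,(376,187.2),.075))
ps=(434.2,261.5)
print("slide",tri((T,ps),(S,(408.2,195.6))),onz(T,ps,.099),onz(S,(408.2,195.6),.099))
# meter axis: groove lines on deck z=.06 (c1 coords)
def c1(x,y): return (360+x/4,130+y/4)
for a,b in (((140,180),(485,272)),((85,402),(432,495))):
    d=onz(T,c1(*a),.06)-onz(T,c1(*b),.06); print("y dir deg",np.degrees(np.arctan2(d[1],d[0])))
d=onz(T,c1(150,500),.06)-onz(T,c1(330,546),.06); print(np.degrees(np.arctan2(d[1],d[0])))
for n,p in (("jar",(286.5,262)),):
    print(n,onz(T,p,.121))
print("green",onz(T,(217.5,222),.1),"turq",onz(T,(147,277),.1))
E
```

```text
Traceback (most recent call last):
ValueError: max() iterable argument is empty
```

```bash
python3 - <<'E'
from h import *
T=cam("top");S=cam("scene")
t=cv2.imread("pics/top0.png");s=cv2.imread("pics/scene0.png")
print(s[305,284],s[305,330],s[350,330],s[330,284],t[282,208],t[330,208])
b=t[255:310,185:240].astype(int)
m=((b[...,0]-b[...,2]>4)&(b.mean(2)>150)).astype(np.uint8)
m=cv2.morphologyEx(m,cv2.MORPH_OPEN,np.ones((3,3)))
c=max(cv2.findContours(m,0,1)[0],key=cv2.contourArea); e=cv2.fitEllipse(cv2.convexHull(c)); print(e)
lt=(e[0][0]+185,e[0][1]+255);ls=(284.3,305.5)
print("cup lid",lt,tri((T,lt),(S,ls)),onz(T,lt,.1),onz(S,ls,.1))
print("well",tri((T,(432.5,213.5)),(S,(376,187.2))),onz(T,(432.5,213.5),.075),onz(S,(376,187.2),.075))
ps=(434.2,261.5)
print("slide",tri((T,ps),(S,(408.2,195.6))),onz(T,ps,.099),onz(S,(408.2,195.6),.099))
def c1(x,y): return (360+x/4,130+y/4)
for a,b in (((140,180),(485,272)),((85,402),(432,495)),((150,500),(330,546))):
    d=onz(T,c1(*a),.06)-onz(T,c1(*b),.06); print("y dir deg",np.degrees(np.arctan2(d[1],d[0])))
print("jar",onz(T,(286.5,262),.121))
print("green",onz(T,(217.5,222),.1),"turq",onz(T,(147,277),.1))
E
```

```text
[136 137 132] [60 68 61] [123 132 132] [65 63 61] [196 187 188] [172 178 186]
((22.411691665649414, 27.300260543823242), (32.7840690612793, 33.189449310302734), 45.74711608886719)
cup lid (207.4116916656494, 282.30026054382324) (array([0.46048823, 0.38682441, 0.09917014]), [np.float64(0.0009297920742649445), np.float64(0.0009297920742649636)]) [0.45980841 0.38603171 0.1       ] [0.46067968 0.38785257 0.1       ]
well (array([0.58337098, 0.00576769, 0.07335721]), [np.float64(0.0012994100159168117), np.float64(0.001299410015916858)]) [0.58213591 0.00535443 0.075     ] [0.58294195 0.00854715 0.075     ]
slide (array([0.49901265, 0.0087397 , 0.0953621 ]), [np.float64(0.0010248793430701374), np.float64(0.0010248793430701582)]) [0.49803897 0.00900683 0.099     ] [0.4970545  0.01385267 0.099     ]
y dir deg 75.63569031055783
y dir deg 75.56938695051436
y dir deg 76.24262059937965
jar [0.49384873 0.25523332 0.121     ]
green [0.56021165 0.37177166 0.1       ] turq [0.46759826 0.48554917 0.1       ]
```

```bash
cat >> h.py <<'E'
def yaw(st):
    M=R.from_quat(st["ee_rot"]).as_matrix(); return np.degrees(np.arctan2(M[1,1],M[0,1]))
def togo(target,yawdeg=None):
    st=env.get_state(); M=R.from_quat(st["ee_rot"]).as_matrix()
    d=M.T@(np.array(target)-st["ee_pos"])*1000
    print("pos",st["ee_pos"].round(4),"yaw",yaw(st).round(1),"q6",st["joint_pos"][5].round(2),"F",st["force"].round(1),"gap",round(st["finger_gap"],4),"t",round(st["time_s"],2))
    print("shift tool mm",d.round(1),"tilt",M[:,0].round(3))
    if yawdeg is not None:
        # turn about tool x(down): positive turn decreases yaw
        e=(yaw(st)-yawdeg+180)%360-180; print("turn rad",round(np.radians(e),3))
E
python3 - <<'E'
from h import *
st=env.get_state();print(R.from_quat(st["ee_rot"]).as_matrix().round(3))
togo([.4,-.3,.32],75)
E
```

```text
[[-0.     0.306 -0.952]
 [ 0.001 -0.952 -0.306]
 [-1.    -0.001 -0.   ]]
pos [ 0.1605 -0.4996  0.2388] yaw -72.2 q6 -0.15 F [-0.   0.8 -0.5] gap 0.0853 t 0.15
shift tool mm [ -81.  -116.9 -289. ] tilt [-0.     0.001 -1.   ]
turn rad -2.569
```

```bash
python3 -m inch '{"xyz": [[-15,0,-45],[-15,0,-45],[-15,0,-45],[-15,0,-45],[-15,0,-45]], "turn": [0,0,0,0,0]}' 1 120; python3 -c "
from h import *
togo([.5,.0,.32],75)"
```

```text
time_s: 0.65
ee_pos: [0.376, -0.4306, 0.3122]
ee_rot: [-0.698, -0.108, 0.7, -0.102]
force: [0.0, -1.7, 1.4]
finger_gap: 0.0854
pos [ 0.376  -0.4306  0.3122] yaw -72.9 q6 0.28 F [ 0.  -1.7  1.4] gap 0.0854 t 0.65
shift tool mm [  -4.8 -375.  -245.4] tilt [-0.005  0.008 -1.   ]
turn rad -2.581
```

```bash
python3 -m inch '{"xyz": [[0,-40,-22],[0,-37,-28],[0,-33,-33],[0,-27,-39],[0,-21,-43]], "turn": [-0.15,-0.15,-0.15,-0.15,-0.15]}'; python3 -c "
from h import *
togo([.5,.0,.32],75)"
```

```text
time_s: 1.15
ee_pos: [0.4282, -0.1961, 0.3119]
ee_rot: [0.611, 0.359, -0.611, 0.353]
force: [0.6, 0.1, -0.0]
finger_gap: 0.0855
pos [ 0.4282 -0.1961  0.3119] yaw -29.6 q6 -0.08 F [ 0.6  0.1 -0. ] gap 0.0855 t 1.15
shift tool mm [  -6.8  -34.4 -206.1] tilt [-0.004  0.008 -1.   ]
turn rad -1.825
```

```bash
python3 -m inch '{"xyz": [[0,-14,-44],[0,-7,-45],[0,0,-46],[0,6,-45],[0,13,-44]], "turn": [-0.15,-0.15,-0.15,-0.15,-0.15]}'; python3 - <<'E'
from h import *
togo([.46,.387,.32],40)
st=env.get_state();cv2.imwrite("pics/w1.png",vision.grab_frame("wrist"));np.save("w1.npy",dict(p=st["ee_pos"],q=st["ee_rot"]),allow_pickle=True)
E
```

```text
time_s: 1.65
ee_pos: [0.4747, 0.0379, 0.3131]
ee_rot: [0.44, 0.558, -0.437, 0.552]
force: [0.3, -0.5, 0.0]
finger_gap: 0.0852
pos [0.4747 0.0379 0.3131] yaw 13.4 q6 -0.32 F [ 0.3 -0.5  0. ] gap 0.0852 t 1.65
shift tool mm [  -3.9   66.7 -343. ] tilt [-0.004  0.008 -1.   ]
turn rad -0.464
```

View pics/w1.png

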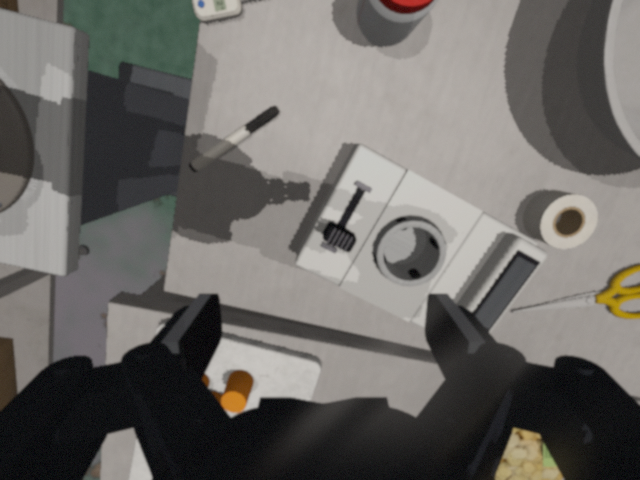

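```bash
python3 - <<'E'
import cv2
s=cv2.imread("pics/w1.png");cv2.imwrite("pics/c5.png",cv2.resize(s[180:310,290:460],None,fx=4.5,fy=4.5,interpolation=2))
E
```

```text
(no output)
```

View pics/c5.png

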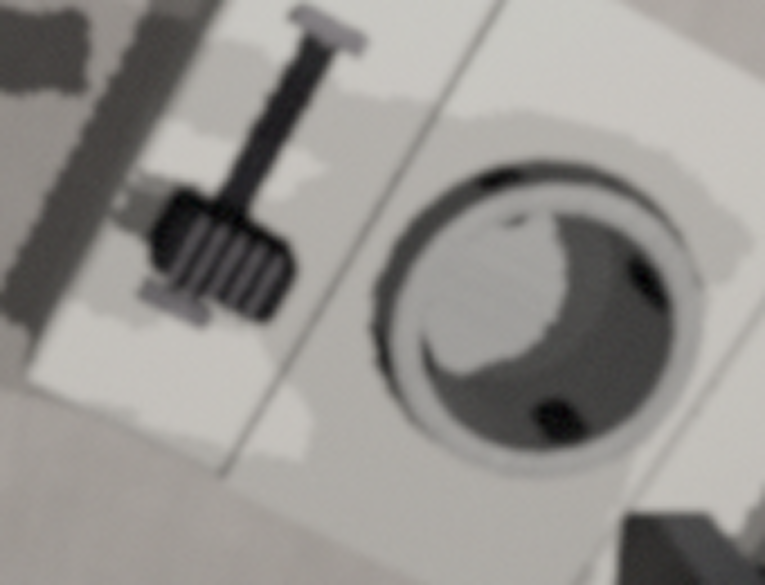

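```bash
python3 - <<'E'
from h import *
d=np.load("w1.npy",allow_pickle=True).item();W=cam("wrist",dict(ee_pos=d["p"],ee_rot=d["q"]))
T=cam("top");S=cam("scene")
w=(411.3,253.1);sl=(341.2,238.2)
print(tri((T,(432.5,213.5)),(W,w)),onz(W,w,.075)); print(tri((T,(432.5,213.5)),(W,w),(S,(376,187.2))))
print(tri((T,(434.2,261.5)),(W,sl)),onz(W,sl,.099))
c=lambda x,y:(290+x/4.5,180+y/4.5)
a,b=onz(W,c(500,0),.06),onz(W,c(222,475),.06);v=a-b;print(np.degrees(np.arctan2(v[1],v[0])))
E
python3 -m inch '{"xyz": [[0,18,-44],[0,24,-42],[0,28,-38],[0,27,-39],[0,24,-41]], "turn": [-0.15,-0.15,-0.15,0,0]}'
python3 -m inch '{"xyz": [[0,17,-26],[0,17,-26],[0,0,0]], "turn": [0,0,0]}'
python3 - <<'E'
from h import *
togo([.46,.387,.32],40)
st=env.get_state();cv2.imwrite("pics/w2.png",vision.grab_frame("wrist"));np.save("w2.npy",dict(p=st["ee_pos"],q=st["ee_rot"]),allow_pickle=True)
E
```

```text
(array([0.58067973, 0.00912463, 0.08641586]), [np.float64(0.0009657098501268531), np.float64(0.0009657098501268406)]) [0.58456526 0.00708197 0.075     ]
(array([0.58381033, 0.00622401, 0.07377568]), [np.float64(0.0019076166477227858), np.float64(0.0012628026410452587), np.float64(0.0007601556588008979)])
(array([0.49808142, 0.01320513, 0.10920773]), [np.float64(0.0017101453295511916), np.float64(0.0017101453295511797)]) [0.49974262 0.01214651 0.099     ]
75.59487857377394
time_s: 2.2
ee_pos: [0.4817, 0.281, 0.3141]
ee_rot: [0.305, 0.642, -0.3, 0.636]
force: [1.3, -1.1, 0.8]
finger_gap: 0.0853
time_s: 2.5
ee_pos: [0.472, 0.3508, 0.3129]
ee_rot: [0.302, 0.645, -0.298, 0.636]
force: [0.3, -0.9, 0.4]
finger_gap: 0.0854
pos [0.472  0.3508 0.3129] yaw 39.8 q6 -0.19 F [ 0.3 -0.9  0.4] gap 0.0854 t 2.5
shift tool mm [ -6.7  14.  -35.6] tilt [-0.009  0.01  -1.   ]
turn rad -0.004
```

View pics/w2.png

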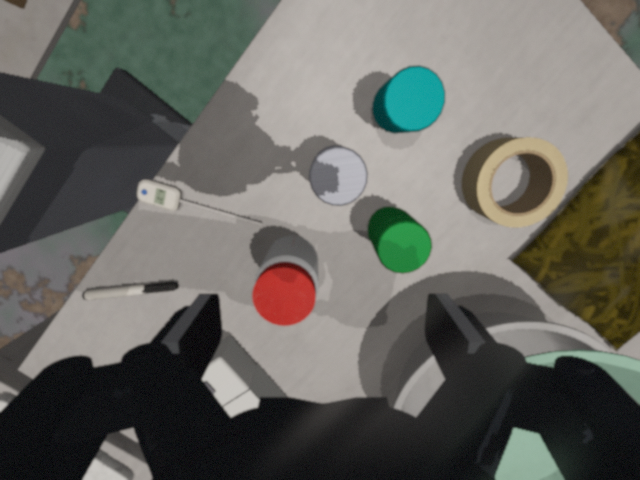

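```bash
python3 - <<'E'
import cv2
s=cv2.imread("pics/w2.png");cv2.imwrite("pics/c6.png",cv2.resize(s[120:220,270:400],None,fx=6,fy=6,interpolation=2))
E
```

```text
(no output)
```

View pics/c6.png

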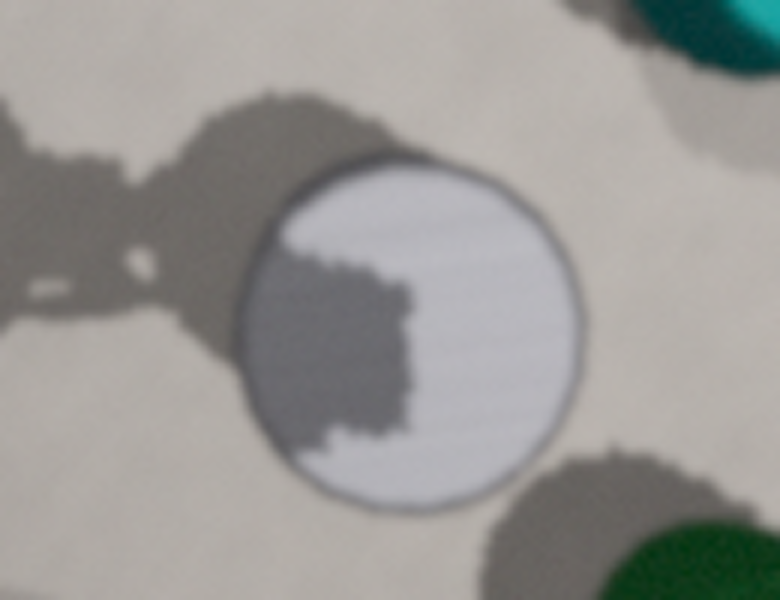

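```bash
python3 - <<'E'
from h import *
d=np.load("w2.npy",allow_pickle=True).item();W=cam("wrist",dict(ee_pos=d["p"],ee_rot=d["q"]))
T=cam("top");S=cam("scene")
w=(338.9,176.3);t=(207.7,282.4);s=(284.3,305.5)
print(tri((T,t),(W,w)),onz(W,w,.1)); print(tri((T,t),(W,w),(S,s)))
togo([.459,.387,.21],40)
E
```

```text
(array([0.46093303, 0.3868753 , 0.09587703]), [np.float64(0.0014099859596178599), np.float64(0.0014099859596178883)]) [0.46181795 0.38763861 0.1       ]
(array([0.46102468, 0.38686199, 0.09869037]), [np.float64(0.0017366604627146816), np.float64(0.001165788939924624), np.float64(0.0005771709635223037)])
pos [0.4723 0.3491 0.3128] yaw 39.7 q6 -0.19 F [-0.3 -0.7 -0.1] gap 0.0856 t 2.55
shift tool mm [103.3  14.  -36.3] tilt [-0.009  0.009 -1.   ]
turn rad -0.005
```

```bash
python3 -m inch '{"xyz": [[20,8,-20],[30,6,-14],[30,0,0],[20,0,0],[0,0,0]], "turn": [0,0,0,0,0]}'
python3 - <<'E'
from h import *
togo([.461,.387,.072],40)
st=env.get_state();cv2.imwrite("pics/w3.png",vision.grab_frame("wrist"));np.save("w3.npy",dict(p=st["ee_pos"],q=st["ee_rot"]),allow_pickle=True)
E
```

```text
time_s: 3.05
ee_pos: [0.4621, 0.3815, 0.2104]
ee_rot: [0.303, 0.643, -0.301, 0.636]
force: [-0.6, -0.1, -0.7]
finger_gap: 0.0852
pos [0.4621 0.3815 0.2104] yaw 39.5 q6 -0.13 F [-0.6 -0.1 -0.7] gap 0.0852 t 3.05
shift tool mm [138.5   2.7  -3.6] tilt [-0.007  0.007 -1.   ]
turn rad -0.01
```

View pics/w3.png

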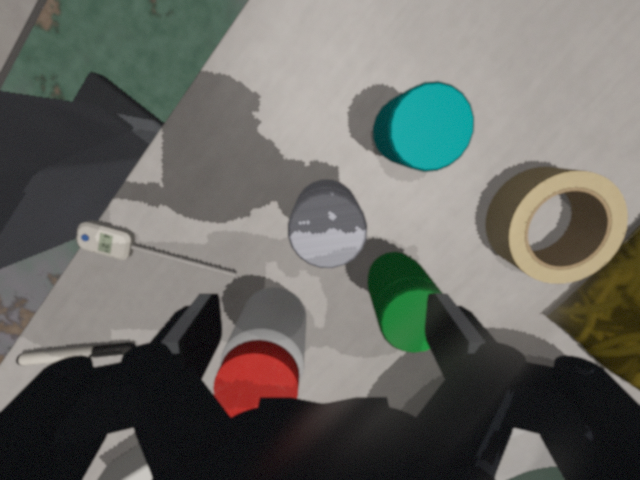

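```bash
python3 - <<'E'
from h import *
d=np.load("w3.npy",allow_pickle=True).item();W=cam("wrist",dict(ee_pos=d["p"],ee_rot=d["q"]))
print(onz(W,(327.5,229.5),.1))
E
python3 -m inch '{"xyz": [[30,2,-4],[30,1,0],[0,0,0]], "turn": [0,0,0]}'
python3 - <<'E'
from h import *
togo([.461,.387,.072],40)
st=env.get_state();cv2.imwrite("pics/w4.png",vision.grab_frame("wrist"));np.save("w4.npy",dict(p=st["ee_pos"],q=st["ee_rot"]),allow_pickle=True)
E
```

```text
[0.4606746  0.38809705 0.1       ]
time_s: 3.4
ee_pos: [0.4661, 0.3866, 0.1564]
ee_rot: [0.308, 0.64, -0.298, 0.638]
force: [0.1, 0.1, -0.6]
finger_gap: 0.0856
pos [0.4661 0.3866 0.1564] yaw 39.3 q6 -0.13 F [ 0.1  0.1 -0.6] gap 0.0856 t 3.4
shift tool mm [84.4 -4.6 -2.9] tilt [ 0.003  0.013 -1.   ]
turn rad -0.013
```

View pics/w4.png

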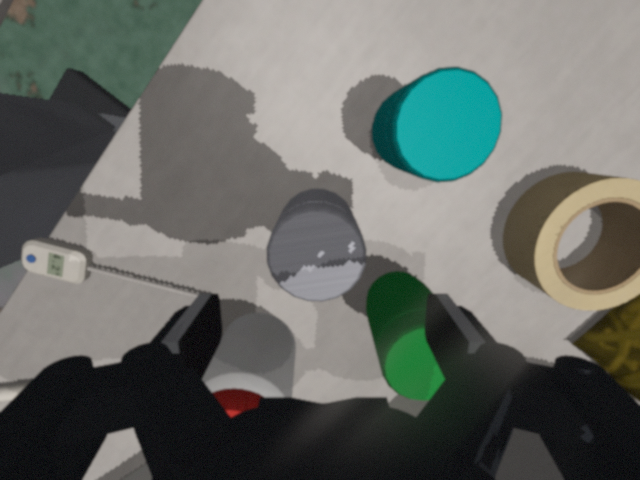

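```bash
python3 - <<'E'
from h import *
d=np.load("w4.npy",allow_pickle=True).item();W=cam("wrist",dict(ee_pos=d["p"],ee_rot=d["q"]))
print(onz(W,(317,251.5),.1))
E
python3 -m inch '{"xyz": [[15,-5,-2],[15,0,0],[15,0,0],[0,0,0]], "turn": [0,0,0,0]}'
python3 - <<'E'
from h import *
togo([.461,.387,.072],40)
st=env.get_state();cv2.imwrite("pics/w5.png",vision.grab_frame("wrist"))
togo([.461,.387,.072],40)
E
```

```text
[0.45948596 0.38984921 0.1       ]
time_s: 3.85
ee_pos: [0.4683, 0.3878, 0.1245]
ee_rot: [0.314, 0.635, -0.293, 0.642]
force: [-0.7, 0.2, -0.4]
finger_gap: 0.0853
pos [0.4683 0.3878 0.1245] yaw 39.1 q6 -0.13 F [-0.7  0.2 -0.4] gap 0.0853 t 3.85
shift tool mm [52.3 -7.8 -3.7] tilt [ 0.021  0.024 -0.999]
turn rad -0.015
pos [0.4692 0.3884 0.126 ] yaw 39.1 q6 -0.13 F [ 1.4  0.2 -0. ] gap 0.0854 t 3.9
shift tool mm [53.7 -9.1 -3.8] tilt [ 0.024  0.025 -0.999]
turn rad -0.015
```

View pics/w5.png

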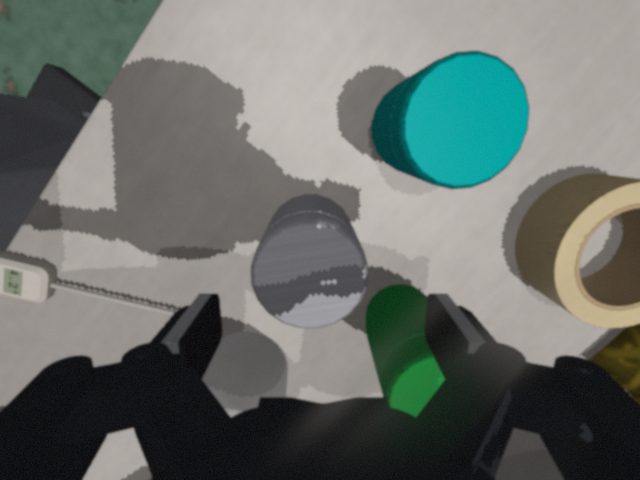

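```bash
python3 -m inch '{"xyz": [[0,0,0],[0,0,0],[0,0,0]], "turn": [0,0,0]}'
python3 -c "
from h import *
togo([.461,.387,.072],40);print(env.get_state()['joint_pos'].round(3))"
python3 -m inch '{"xyz": [[-15,0,0],[-15,0,0],[-15,0,0]], "turn": [0,0,0]}'
python3 -c "
from h import *
togo([.461,.387,.072],40);print(env.get_state()['joint_pos'].round(3))"
python3 -m inch '{"xyz": [[0,0,0],[0,0,0]], "turn": [0,0]}'
python3 -c "
from h import *
togo([.461,.387,.072],40);print(env.get_state()['joint_pos'].round(3))"
```

```text
time_s: 4.2
ee_pos: [0.4715, 0.3893, 0.1314]
ee_rot: [0.318, 0.633, -0.29, 0.644]
force: [0.3, 0.3, -0.2]
finger_gap: 0.0854
pos [0.4715 0.3893 0.1314] yaw 39.1 q6 -0.13 F [ 0.3  0.3 -0.2] gap 0.0854 t 4.2
shift tool mm [ 58.9 -12.1  -4.6] tilt [ 0.03   0.029 -0.999]
turn rad -0.015
[ 0.561  0.574  1.46   0.01   1.066 -0.127]
time_s: 4.5
ee_pos: [0.4694, 0.3875, 0.1771]
ee_rot: [0.317, 0.634, -0.291, 0.643]
force: [0.2, 0.3, -0.1]
finger_gap: 0.0855
pos [0.4694 0.3875 0.1771] yaw 39.1 q6 -0.13 F [ 0.2  0.3 -0.1] gap 0.0855 t 4.5
shift tool mm [104.7 -11.   -4.5] tilt [ 0.028  0.028 -0.999]
turn rad -0.015
[ 0.56   0.525  1.41   0.01   1.168 -0.127]
time_s: 4.7
ee_pos: [0.4704, 0.3882, 0.1797]
ee_rot: [0.318, 0.633, -0.289, 0.644]
force: [-0.8, -1.1, -0.3]
finger_gap: 0.0857
pos [0.4704 0.3882 0.1797] yaw 39.1 q6 -0.13 F [-0.8 -1.1 -0.3] gap 0.0857 t 4.7
shift tool mm [107.3 -12.8  -4.6] tilt [ 0.032  0.031 -0.999]
turn rad -0.015
[ 0.56   0.522  1.408  0.01   1.169 -0.127]
```

```bash
cat > t.py <<'E'
from h import *
st=env.get_state();q=st["joint_pos"];M=R.from_quat(st["ee_rot"]).as_matrix()
print("radial tilt %.4f"%(np.pi-q[1]-q[2]-q[4]),"tool x",M[:,0].round(4),"pos",st["ee_pos"].round(4),"q",q.round(3),"v",st["qvel"].round(3))
E
python3 -m inch '{"xyz": [[0,-20,0],[0,-20,0],[0,-20,0]], "turn": [0,0,0]}'|head -1; python3 t.py
python3 -m inch '{"xyz": [[0,20,0],[0,20,0],[0,20,0]], "turn": [0,0,0]}'|head -1; python3 t.py
python3 -m inch '{"xyz": [[-40,0,0],[-40,0,0]], "turn": [0,0]}'|head -1; python3 t.py
python3 -m inch '{"xyz": [[20,0,0],[20,0,0],[20,0,0],[20,0,0]], "turn": [0,0,0,0]}'|head -1; python3 t.py
```

```text
time_s: 5.0
radial tilt 0.0427 tool x [ 0.0315  0.0303 -0.999 ] pos [0.4235 0.35   0.1746] q [ 0.546  0.423  1.591  0.011  1.085 -0.142] v [-0.052 -0.334  0.612  0.004 -0.262 -0.058]
time_s: 5.3
radial tilt 0.0312 tool x [ 0.0218  0.024  -0.9995] pos [0.4648 0.3846 0.1735] q [ 0.56   0.522  1.425  0.01   1.163 -0.127] v [ 0.042  0.354 -0.622 -0.003  0.266  0.05 ]
time_s: 5.5
radial tilt 0.0151 tool x [ 0.0081  0.0156 -0.9998] pos [0.462  0.3821 0.2461] q [ 0.559  0.467  1.311  0.009  1.349 -0.126] v [-0.006 -0.233 -0.609 -0.002  0.932  0.005]
time_s: 5.9
radial tilt 0.0302 tool x [ 0.0209  0.0236 -0.9995] pos [0.4666 0.386  0.1706] q [ 0.56   0.53   1.421  0.01   1.161 -0.127] v [ 0.004  0.202  0.265  0.001 -0.475 -0.002]
```

```bash

python3 -m inch '{"xyz": [[0,-40,0],[0,-40,0]], "turn": [0,0]}'|head -1; python3 t.py
python3 -m inch '{"xyz": [[0,30,0],[0,30,0],[0,20,0]], "turn": [0,0,0]}'|head -1; python3 t.py
python3 -m inch '{"xyz": [[0,-40,0],[0,-30,0],[0,30,0],[0,40,0]], "turn": [0,0,0,0]}'|head -1; python3 t.py
```

```text
time_s: 6.1
radial tilt 0.0212 tool x [ 0.0133  0.019  -0.9997] pos [0.4038 0.3348 0.1607] q [ 0.54   0.407  1.66   0.011  1.053 -0.148] v [-0.108 -0.601  1.156  0.004 -0.523 -0.111]
time_s: 6.4
radial tilt -0.0163 tool x [-1.870e-02 -8.000e-04 -9.998e-01] pos [0.4489 0.3749 0.1502] q [ 0.56   0.538  1.466  0.01   1.153 -0.127] v [ 0.043  0.335 -0.587 -0.002  0.247  0.047]
time_s: 6.8
radial tilt -0.0374 tool x [-0.0365 -0.012  -0.9993] pos [0.4423 0.3707 0.1402] q [ 0.56   0.547  1.483  0.01   1.149 -0.127] v [ 0.09   0.673 -1.075 -0.002  0.514  0.093]
```

```bash

python3 -m inch '{"xyz": [[0,8,0],[0,0,0]], "turn": [0,0]}'|head -1; python3 t.py; python3 -c "
from h import *
togo([.461,.3875,.072],40)"
```

```text
time_s: 7.0
radial tilt -0.0390 tool x [-0.0379 -0.0128 -0.9992] pos [0.45   0.3769 0.1374] q [ 0.562  0.567  1.454  0.01   1.159 -0.125] v [-0.     0.017  0.004  0.    -0.005 -0.   ]
pos [0.45   0.3769 0.1374] yaw 39.1 q6 -0.13 F [-0.6 -0.8 -0.5] gap 0.0853 t 7.0
shift tool mm [64.8 17.7 -0.4] tilt [-0.038 -0.013 -0.999]
turn rad -0.015
```

```bash

python3 -m inch '{"xyz": [[0,14,0],[15,2,0],[15,0,0]], "turn": [0,0,0]}'|head -1; python3 t.py; python3 -c "
from h import *
togo([.461,.3875,.072],40)
cv2.imwrite('pics/w6.png',vision.grab_frame('wrist'))"
```

```text
time_s: 7.3
radial tilt -0.0385 tool x [-0.0375 -0.0127 -0.9992] pos [0.4605 0.386  0.1066] q [ 0.565  0.624  1.443  0.01   1.112 -0.122] v [ 0.002  0.147  0.168  0.    -0.344 -0.003]
pos [0.4605 0.386  0.1066] yaw 39.2 q6 -0.12 F [-0.7 -0.2  0.8] gap 0.0853 t 7.3
shift tool mm [34.6  2.6 -0.3] tilt [-0.037 -0.013 -0.999]
turn rad -0.015
```

View pics/w6.png

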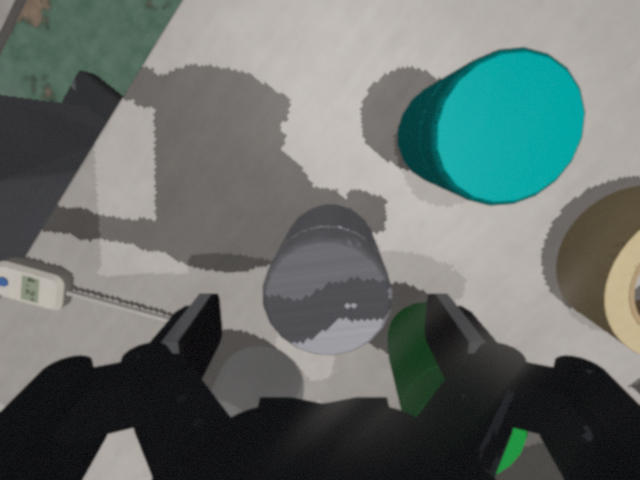

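```bash

python3 -m inch '{"xyz": [[12,2,0],[12,0,0],[8,0,0],[0,0,0]], "turn": [0,0,0,0]}'|head -1; python3 t.py; python3 -c "
from h import *
togo([.461,.3875,.072],40)"
```

```text
time_s: 7.75
radial tilt -0.0453 tool x [-0.0432 -0.0164 -0.9989] pos [0.4577 0.3847 0.0694] q [ 0.566  0.668  1.479  0.011  1.04  -0.123] v [ 0.001 -0.009 -0.004 -0.     0.004 -0.001]
pos [0.4577 0.3847 0.0694] yaw 39.2 q6 -0.12 F [ 0.8 -0.4  0.3] gap 0.0854 t 7.75
shift tool mm [-2.8  4.2 -0.1] tilt [-0.043 -0.016 -0.999]
turn rad -0.015
```

```bash

python3 -m inch '{"xyz": [[-4,4,0],[0,0,0]], "turn": [0,0]}'|head -1; python3 t.py
python3 -m inch '{"xyz": [[0,0,0],[0,0,0],[0,0,0]], "turn": [0,0,0]}'|head -1; python3 t.py;
python3 -m inch '{"xyz": [[-30,0,0],[20,0,0],[10,0,0]], "turn": [0,0,0]}'|head -1; python3 t.py; 
```

```text
time_s: 7.95
radial tilt -0.0447 tool x [-0.0427 -0.0161 -0.999 ] pos [0.4614 0.3877 0.0739] q [ 0.567  0.669  1.461  0.011  1.056 -0.122] v [-0.    -0.001  0.02  -0.002 -0.003 -0.   ]
time_s: 8.25
radial tilt -0.0419 tool x [-0.0403 -0.0146 -0.9991] pos [0.4623 0.3882 0.0753] q [ 0.567  0.668  1.459  0.011  1.057 -0.122] v [-0.001 -0.003 -0.003 -0.     0.002 -0.   ]
time_s: 8.55
radial tilt -0.0390 tool x [-0.0379 -0.013  -0.9992] pos [0.463  0.3887 0.0771] q [ 0.567  0.665  1.458  0.011  1.057 -0.122] v [ 0.001  0.052  0.017  0.    -0.198 -0.001]
```

```bash

python3 -m inch '{"xyz": [[-10,0,0],[-10,0,0],[-10,0,0],[-10,0,0]], "turn": [0,0,0,0]}'|head -1; python3 t.py
python3 -m inch '{"xyz": [[35,0,0],[0,0,0]], "turn": [0,0]}'|head -1; python3 t.py; 
```

```text
time_s: 8.95
radial tilt -0.0427 tool x [-0.041 -0.015 -0.999] pos [0.4639 0.3888 0.1188] q [ 0.566  0.62   1.413  0.01   1.151 -0.121] v [-0.002 -0.12  -0.128 -0.     0.242  0.003]
time_s: 9.15
radial tilt -0.0349 tool x [-0.0344 -0.0108 -0.9993] pos [0.4645 0.3896 0.0882] q [ 0.567  0.653  1.447  0.011  1.077 -0.122] v [ 0.001 -0.114 -0.136  0.001  0.068  0.001]
```

```bash

python3 -m inch '{"xyz": [[-5,0,0],[-5,0,0],[-5,0,0],[-5,0,0],[35,0,0]], "turn": [0,0,0,0,0]}'|head -1; python3 t.py
python3 -m inch '{"xyz": [[0,0,0],[-5,0,0],[-5,0,0],[-5,0,0],[35,0,0]], "turn": [0,0,0,0,0]}'|head -1; python3 t.py
python3 -m inch '{"xyz": [[0,0,0],[0,0,0],[0,0,0],[0,0,0],[0,0,0]], "turn": [0,0,0,0,0]}'|head -1; python3 t.py; 
```

```text
time_s: 9.65
radial tilt -0.0161 tool x [-1.860e-02 -7.000e-04 -9.998e-01] pos [0.4698 0.3931 0.0858] q [ 0.567  0.656  1.447  0.011  1.055 -0.122] v [ 0.005  0.439  0.419  0.004 -0.797 -0.004]
time_s: 10.15
radial tilt -0.0055 tool x [-0.0096  0.0048 -0.9999] pos [0.4727 0.3951 0.0753] q [ 0.567  0.669  1.455  0.011  1.023 -0.122] v [ 0.005  0.456  0.372  0.008 -0.814 -0.004]
time_s: 10.65
radial tilt -0.0053 tool x [-0.0094  0.0049 -0.9999] pos [0.4727 0.3952 0.0785] q [ 0.567  0.666  1.452  0.011  1.029 -0.122] v [-0.001 -0.006 -0.009  0.001  0.006  0.   ]
```

```bash
python3 -c "
from h import *
togo([.461,.3875,.072],40)"
python3 -m inch '{"xyz": [[3,-7,0],[3,-7,0],[0,0,0]], "turn": [0,0,0]}'|head -1; python3 t.py; python3 -c "
from h import *
togo([.461,.3875,.072],40)
cv2.imwrite('pics/w7.png',vision.grab_frame('wrist'));cv2.imwrite('pics/s7.png',vision.grab_frame('scene'))"
```

```text
pos [0.4727 0.3952 0.0785] yaw 39.2 q6 -0.12 F [ 0.  -0.4 -0.4] gap 0.0852 t 10.65
shift tool mm [  6.6 -13.9  -1.4] tilt [-0.009  0.005 -1.   ]
turn rad -0.014
time_s: 10.95
radial tilt -0.0042 tool x [-0.0085  0.0055 -0.9999] pos [0.4612 0.3858 0.0728] q [ 0.565  0.649  1.505  0.011  0.992 -0.125] v [ 0.002 -0.003 -0.014  0.    -0.003  0.001]
pos [0.4612 0.3858 0.0728] yaw 39.2 q6 -0.13 F [-0.3 -0.5 -0. ] gap 0.0857 t 10.95
shift tool mm [ 0.8  1.  -1.4] tilt [-0.008  0.006 -1.   ]
turn rad -0.014
```

View pics/w7.png

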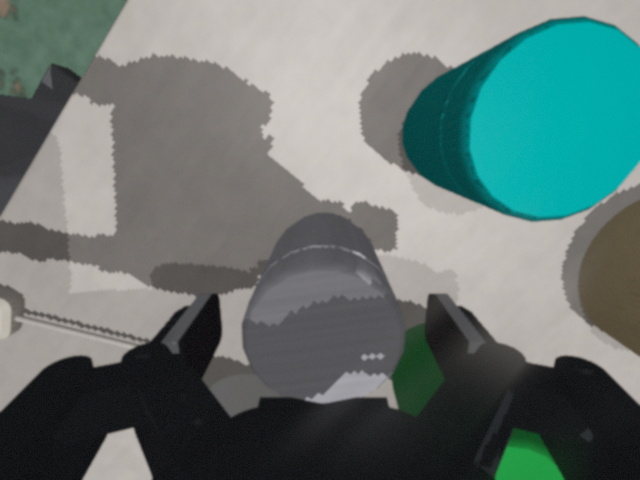

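View pics/s7.png

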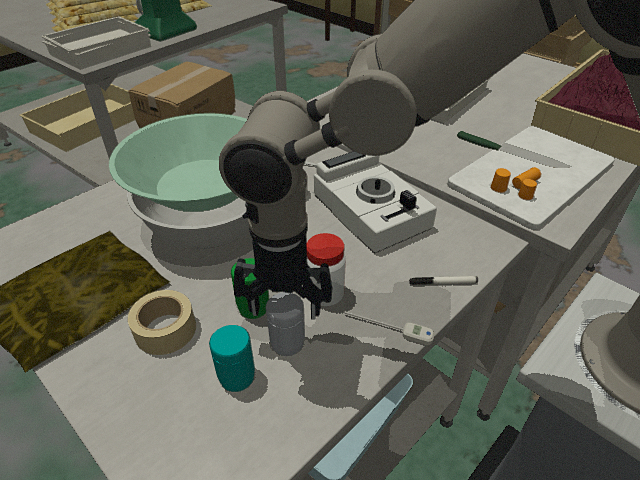

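```bash

python3 -m inch '{"xyz": [[0,0,-1],[0,0,0],[0,0,0],[0,0,0],[0,0,0]], "turn": [0,0,0,0,0]}' 0 120; python3 t.py; python3 -m inch '{"xyz": [[0,0,0],[0,0,0]], "turn": [0,0]}'; python3 t.py
python3 -c "
from h import *
cv2.imwrite('pics/w8.png',vision.grab_frame('wrist'))"
```

```text
time_s: 11.55
ee_pos: [0.4619, 0.3876, 0.0742]
ee_rot: [0.305, 0.642, -0.302, 0.636]
force: [-0.8, -0.5, 1.8]
finger_gap: 0.0579
radial tilt -0.0014 tool x [-0.0061  0.0069 -1.    ] pos [0.4619 0.3876 0.0742] q [ 0.566  0.649  1.501  0.011  0.994 -0.123] v [ 0.001 -0.001  0.    -0.002  0.002 -0.   ]
time_s: 11.75
ee_pos: [0.462, 0.3876, 0.0742]
ee_rot: [0.305, 0.642, -0.302, 0.636]
force: [-0.5, -0.5, 1.9]
finger_gap: 0.0576
radial tilt -0.0016 tool x [-0.0062  0.0068 -1.    ] pos [0.462  0.3876 0.0742] q [ 0.566  0.649  1.5    0.011  0.994 -0.123] v [ 0.001 -0.003 -0.001 -0.001 -0.001 -0.001]
```

View pics/w8.png

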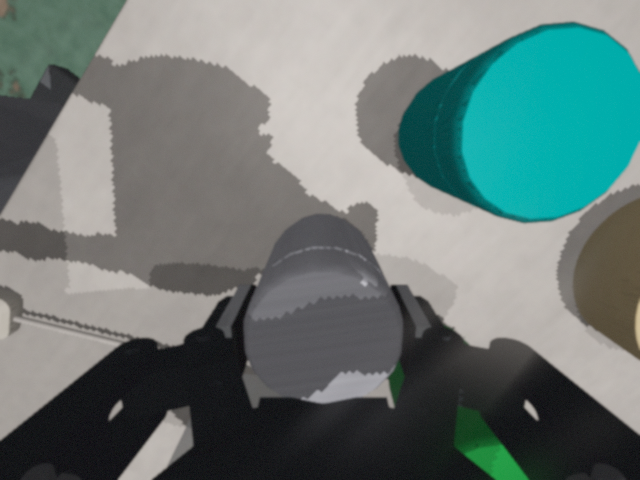

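```bash

python3 -m inch '{"xyz": [[-10,0,0],[-15,0,0],[-20,0,0],[-20,0,0],[-20,0,0]], "turn": [0,0,0,0,0]}'; python3 t.py;python3 -m inch '{"xyz": [[-20,0,0],[-20,0,0],[-15,0,0],[-10,0,0],[0,0,0]], "turn": [0,0,0,0,0]}'; python3 t.py; python3 -c "
from h import *
togo([.583,.0065,.2],65)"
```

```text
time_s: 12.3
ee_pos: [0.4601, 0.3856, 0.1583]
ee_rot: [0.301, 0.644, -0.305, 0.633]
force: [0.9, 0.0, -2.5]
finger_gap: 0.0575
radial tilt -0.0126 tool x [-0.0156  0.0012 -0.9999] pos [0.4601 0.3856 0.1583] q [ 0.565  0.555  1.412  0.01   1.187 -0.122] v [-0.003 -0.208 -0.255 -0.003  0.47   0.001]
time_s: 12.8
ee_pos: [0.4614, 0.3858, 0.2298]
ee_rot: [0.303, 0.643, -0.304, 0.634]
force: [0.3, -0.0, -1.8]
finger_gap: 0.0574
radial tilt -0.0086 tool x [-0.0124  0.0034 -0.9999] pos [0.4614 0.3858 0.2298] q [ 0.564  0.495  1.31   0.01   1.346 -0.122] v [-0.001  0.009  0.021 -0.001 -0.007 -0.001]
pos [0.4614 0.3858 0.2298] yaw 39.2 q6 -0.12 F [ 0.3 -0.  -1.8] gap 0.0574 t 12.8
shift tool mm [  27.  -145.1  371.1] tilt [-0.012  0.003 -1.   ]
turn rad -0.451
```

```bash

python3 -m inch '{"xyz": [[0,-7,18],[0,-15,26],[0,-18,24],[0,-22,20],[0,-22,20]], "turn": [-0.15,-0.15,-0.15,0,0]}'|head -2; python3 t.py;python3 -m inch '{"xyz": [[0,-22,20],[0,-22,20],[0,-22,20],[0,-22,20],[0,-22,20]], "turn": [0,0,0,0,0]}'|head -2; python3 t.py; python3 -c "
from h import *
togo([.583,.0065,.2],65)"
```

```text
time_s: 13.3
ee_pos: [0.5025, 0.2528, 0.2242]
radial tilt -0.0174 tool x [-0.019   0.002  -0.9998] pos [0.5025 0.2528 0.2242] q [ 0.326  0.432  1.429  0.008  1.299 -0.824] v [-0.543 -0.083  0.172 -0.009 -0.071 -0.579]
time_s: 13.8
ee_pos: [0.5471, 0.1052, 0.2178]
radial tilt -0.0280 tool x [-2.810e-02  8.000e-04 -9.996e-01] pos [0.5471 0.1052 0.2178] q [ 0.051  0.433  1.445  0.002  1.292 -1.097] v [-0.539  0.068 -0.071 -0.014  0.023 -0.53 ]
pos [0.5471 0.1052 0.2178] yaw 65.7 q6 -1.1 F [-0.2  0.2 -2.9] gap 0.0578 t 13.8
shift tool mm [ 16.7 -75.   73.7] tilt [-0.028  0.001 -1.   ]
turn rad 0.013
```

```bash

python3 -m inch '{"xyz": [[0,-22,21],[0,-22,21],[0,-15,15],[0,0,0],[0,0,0]], "turn": [0,0,0,0,0]}'|head -2; python3 t.py;python3 -m inch '{"xyz": [[-5,0,0],[-5,0,0],[-5,0,0],[-5,0,0],[30,0,0]], "turn": [0,0,0,0,0]}'|head -2; python3 t.py; python3 -m inch '{"xyz": [[0,0,0],[0,0,0]], "turn": [0,0]}'|head -2; python3 t.py;python3 -c "
from h import *
togo([.583,.0065,.2],65)"
```

```text
time_s: 14.3
ee_pos: [0.5741, 0.0208, 0.2114]
radial tilt -0.0371 tool x [-0.0371  0.001  -0.9993] pos [0.5741 0.0208 0.2114] q [-0.096  0.475  1.394 -0.003  1.309 -1.237] v [-0.019  0.016  0.002 -0.009 -0.005 -0.006]
time_s: 14.8
ee_pos: [0.5752, 0.0243, 0.2067]
radial tilt -0.0289 tool x [-2.900e-02  9.000e-04 -9.996e-01] pos [0.5752 0.0243 0.2067] q [-0.09   0.477  1.405 -0.002  1.288 -1.236] v [ 0.011  0.25   0.58   0.001 -0.768  0.002]
time_s: 15.0
ee_pos: [0.5737, 0.0252, 0.2053]
radial tilt -0.0339 tool x [-0.0339  0.0014 -0.9994] pos [0.5737 0.0252 0.2053] q [-0.089  0.478  1.407 -0.002  1.29  -1.236] v [0.005 0.017 0.038 0.001 0.001 0.001]
pos [0.5737 0.0252 0.2053] yaw 65.8 q6 -1.24 F [ 0.1  0.4 -2. ] gap 0.0576 t 15.0
shift tool mm [  4.9 -13.1  16.3] tilt [-0.034  0.001 -0.999]
turn rad 0.013
```

```bash

python3 -m inch '{"xyz": [[-7,0,0],[-7,0,0],[-7,0,0],[-7,0,0],[45,0,0]], "turn": [0,0,0,0,0]}'|head -2; python3 t.py;python3 -m inch '{"xyz": [[-7,0,0],[-7,0,0],[-7,0,0],[-7,0,0],[45,0,0]], "turn": [0,0,0,0,0]}'|head -2; python3 t.py; python3 -m inch '{"xyz": [[-7,0,0],[-7,0,0],[-7,0,0]], "turn": [0,0,0]}'|head -2; python3 t.py;python3 -c "
from h import *
togo([.583,.0065,.2],65)"
```

```text
time_s: 15.5
ee_pos: [0.5791, 0.0249, 0.2009]
radial tilt -0.0134 tool x [-1.350e-02 -4.000e-04 -9.999e-01] pos [0.5791 0.0249 0.2009] q [-0.088  0.48   1.416 -0.002  1.259 -1.236] v [-5.000e-03  3.870e-01  8.470e-01  1.000e-03 -1.147e+00  2.000e-03]
time_s: 16.0
ee_pos: [0.583, 0.0245, 0.195]
radial tilt 0.0003 tool x [ 2.0e-04 -1.6e-03 -1.0e+00] pos [0.583  0.0245 0.195 ] q [-0.089  0.485  1.425 -0.002  1.231 -1.236] v [-4.000e-03  4.050e-01  7.890e-01 -0.000e+00 -1.129e+00  1.000e-03]
time_s: 16.3
ee_pos: [0.582, 0.0245, 0.218]
radial tilt -0.0042 tool x [-0.0044 -0.0012 -1.    ] pos [0.582  0.0245 0.218 ] q [-0.089  0.467  1.39  -0.002  1.29  -1.236] v [-0.    -0.091 -0.177  0.     0.196 -0.002]
pos [0.582  0.0245 0.218 ] yaw 65.7 q6 -1.24 F [-0.6 -0.  -3.1] gap 0.0579 t 16.3
shift tool mm [ 18.  -16.    8.4] tilt [-0.004 -0.001 -1.   ]
turn rad 0.013
```

```bash

python3 -m inch '{"xyz": [[0,-8,4],[5,-8,4],[10,0,0],[10,0,0],[0,0,0]], "turn": [0,0,0,0,0]}'|head -2; python3 t.py;python3 -c "
from h import *
togo([.583,.0065,.17],65)
cv2.imwrite('pics/w9.png',vision.grab_frame('wrist'));cv2.imwrite('pics/s9.png',vision.grab_frame('scene'))"
```

```text
time_s: 16.8
ee_pos: [0.5852, 0.0041, 0.1971]
radial tilt 0.0056 tool x [ 0.0054 -0.0025 -1.    ] pos [0.5852 0.0041 0.1971] q [-0.123  0.483  1.422 -0.002  1.231 -1.269] v [-0.003 -0.007 -0.011  0.001  0.009 -0.002]
pos [0.5852 0.0041 0.1971] yaw 65.7 q6 -1.27 F [-1.   0.4 -2. ] gap 0.0577 t 16.8
shift tool mm [27.   1.3 -3.2] tilt [ 0.005 -0.003 -1.   ]
turn rad 0.012
```

View pics/w9.png

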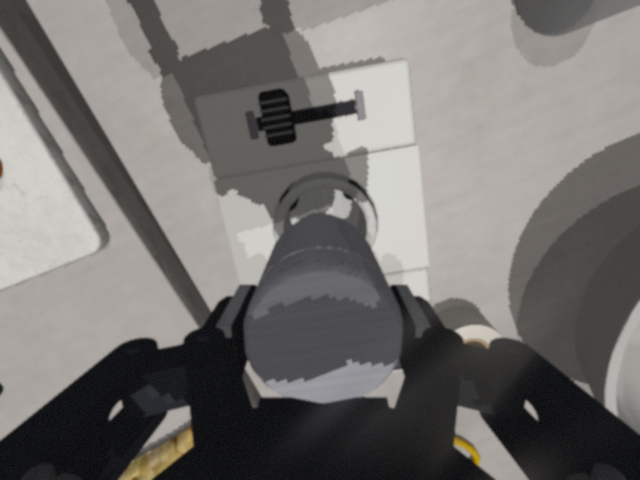

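View pics/s9.png

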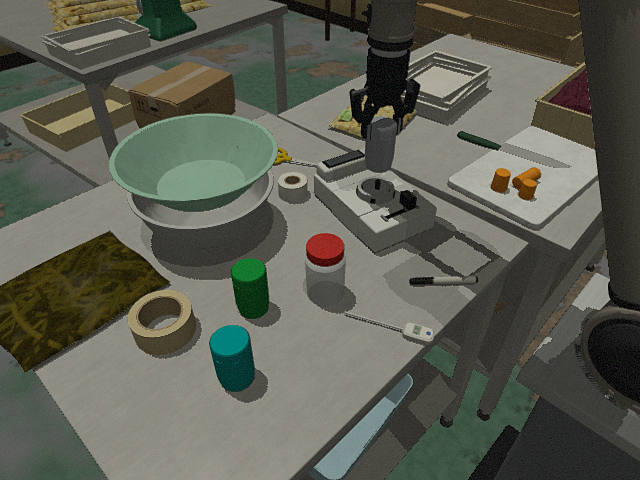

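```bash
python3 - <<'E'
from h import *
st=env.get_state();W=cam("wrist",st)
# onto plane: rim extreme rays. tool y coords of left/right extents at their image rows
for p in ((273,217),(378,217),(323,173)): print(p,onz(W,p,.075).round(4))
s=cv2.imread("pics/w9.png");cv2.imwrite("pics/c9.png",cv2.resize(s[150:270,250:400],None,fx=5,fy=5,interpolation=2))
a=cv2.imread("pics/s9.png");cv2.imwrite("pics/c10.png",cv2.resize(a[100:250,310:450],None,fx=4,fy=4,interpolation=2))
E
```

```text
(273, 217) [ 0.5607 -0.0263  0.075 ]
(378, 217) [0.5938 0.047  0.075 ]
(323, 173) [0.5461 0.0224 0.075 ]
```

View pics/c9.png

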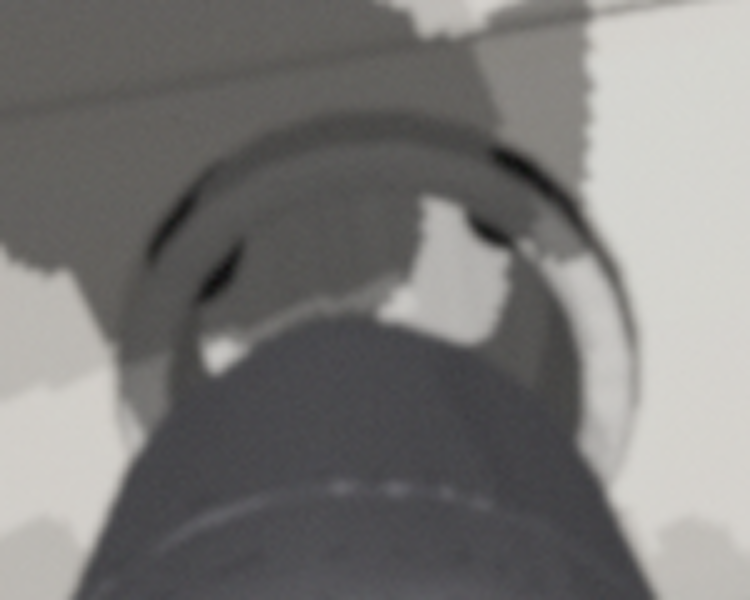

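View pics/c10.png

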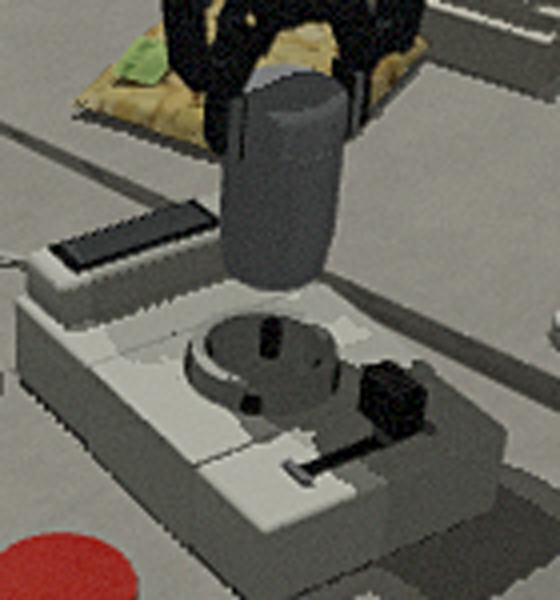

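```bash
python3 - <<'E'
from h import *
from scipy.optimize import least_squares
st=env.get_state();W=cam("wrist",st)
for P in ([(118,365),(165,235),(240,170),(350,143),(450,150),(540,200),(610,280),(635,370)],):
    X=np.array([onz(W,(250+x/5,150+y/5),.075)[:2] for x,y in P])
    f=lambda c:np.hypot(*(X-c[:2]).T)-c[2]
    r=least_squares(f,[.58,0,.04]);print(r.x.round(4),(r.fun*1000).round(1))
    r=least_squares(lambda c:np.hypot(*(X-c).T)-.04,[.58,0]);print(r.x.round(4),(r.fun*1000).round(1))
E
```

```text
[0.5866 0.0056 0.0403] [-0.5  0.5  0.6 -0.5 -0.1 -0.4  0.2  0.2]
[0.5862 0.0058] [-0.2  0.6  0.6 -0.5 -0.1 -0.5  0.3  0.5]
```

```bash

python3 -m inch '{"xyz": [[8,2,-1],[10,0,0],[10,0,0],[8,0,0],[0,0,0]], "turn": [0,0,0,0,0]}'|head -2; python3 t.py;python3 -c "
from h import *
togo([.585,.0065,.13],65)
cv2.imwrite('pics/w10.png',vision.grab_frame('wrist'));s=vision.grab_frame('scene');cv2.imwrite('pics/c11.png',cv2.resize(s[100:250,310:450],None,fx=4,fy=4,interpolation=2))"
```

```text
time_s: 17.4
ee_pos: [0.5858, 0.0074, 0.1586]
radial tilt 0.0064 tool x [ 0.0062 -0.0024 -1.    ] pos [0.5858 0.0074 0.1586] q [-0.117  0.52   1.473 -0.002  1.142 -1.265] v [ 0.002 -0.003 -0.007  0.002  0.001  0.001]
pos [0.5858 0.0074 0.1586] yaw 65.8 q6 -1.26 F [-0.1  0.7 -2.1] gap 0.0575 t 17.4
shift tool mm [28.6 -1.1 -0.5] tilt [ 0.006 -0.002 -1.   ]
turn rad 0.014
```

View pics/w10.png

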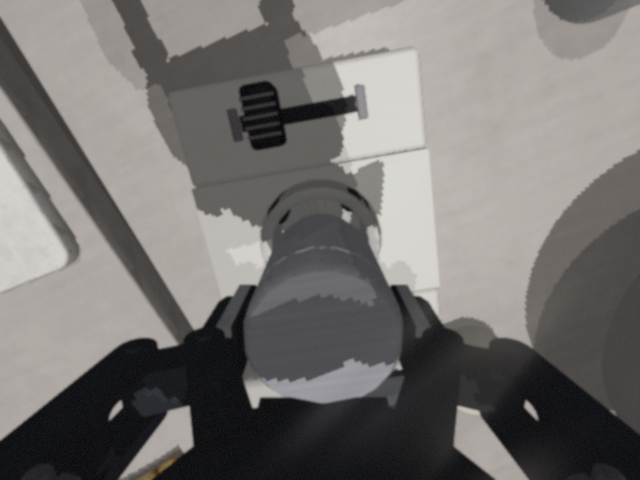

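View pics/c11.png

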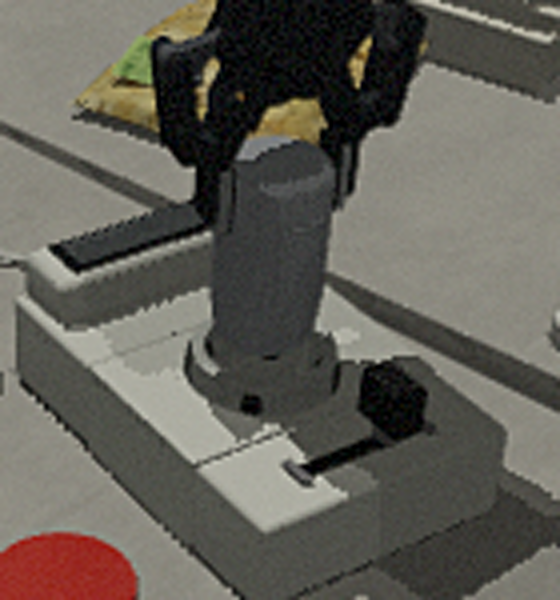

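```bash

python3 -m inch '{"xyz": [[6,-1,0],[6,0,0],[6,0,0],[5,0,0],[0,0,0]], "turn": [0,0,0,0,0]}'|grep -v rot; python3 t.py;python3 -c "
from h import *
togo([.585,.0065,.13],65)
cv2.imwrite('pics/w11.png',vision.grab_frame('wrist'))"
```

```text
time_s: 18.0
ee_pos: [0.5858, 0.0065, 0.1356]
force: [-0.9, 1.0, -2.7]
finger_gap: 0.0579
radial tilt 0.0079 tool x [ 0.0078 -0.002  -1.    ] pos [0.5858 0.0065 0.1356] q [-1.190e-01  5.440e-01  1.501e+00 -1.000e-03  1.088e+00 -1.267e+00] v [-0.    -0.005 -0.006 -0.     0.004  0.001]
pos [0.5858 0.0065 0.1356] yaw 65.8 q6 -1.27 F [-0.9  1.  -2.7] gap 0.0579 t 18.0
shift tool mm [ 5.6 -0.3 -0.8] tilt [ 0.008 -0.002 -1.   ]
turn rad 0.013
```

View pics/w11.png

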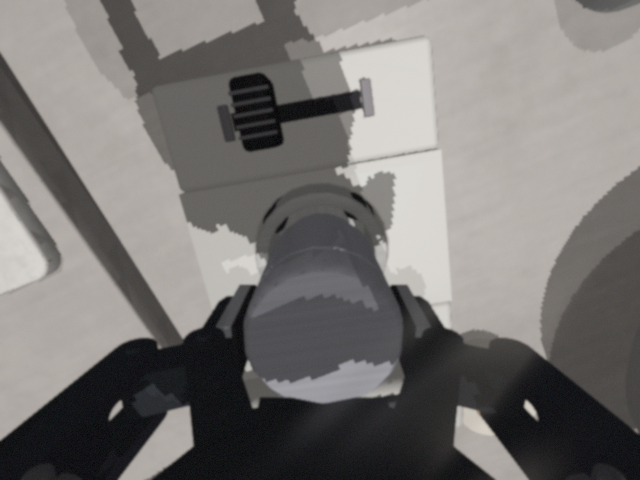

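```bash

python3 -m inch '{"xyz": [[3,0,0],[2,0,0],[2,0,0],[1.5,0,0],[1.5,0,0]], "turn": [0,-0.15,-0.15,-0.15,-0.15]}'|grep -v rot; python3 t.py
```

```text
time_s: 18.55
ee_pos: [0.5843, 0.0062, 0.1264]
force: [-3.1, 1.1, 1.3]
finger_gap: 0.0577
radial tilt 0.0052 tool x [ 0.0049 -0.0028 -1.    ] pos [0.5843 0.0062 0.1264] q [-0.119  0.554  1.513 -0.003  1.07  -1.872] v [ 0.     0.013  0.017  0.007 -0.027 -1.481]
```

```bash

python3 -m inch '{"xyz": [[1.5,0,0],[1.5,0,0],[1.5,0,0],[1.5,0,0],[1.5,0,0]], "turn": [0.15,0.15,0.15,0.15,0.15]}'|grep -v rot; python3 t.py
```

```text
time_s: 19.05
ee_pos: [0.5854, 0.0067, 0.1212]
force: [-3.2, -1.0, 0.6]
finger_gap: 0.0576
radial tilt 0.0095 tool x [ 0.0092 -0.0035 -1.    ] pos [0.5854 0.0067 0.1212] q [-0.118  0.559  1.519 -0.003  1.053 -1.124] v [ 0.003  0.009  0.016  0.002 -0.024  1.494]
```

```bash

python3 -m inch '{"xyz": [[1.5,0,0],[1.5,0,0],[1.5,0,0],[1.5,0,0],[1.5,0,0]], "turn": [-0.15,-0.15,-0.15,-0.15,-0.15]}'|grep -v rot; python3 t.py
python3 -m inch '{"xyz": [[1.5,0,0],[1.5,0,0],[1.5,0,0],[1.5,0,0],[1.5,0,0]], "turn": [0.15,0.15,0.15,0.15,0.15]}'|grep -v rot; python3 t.py; python3 -c "
from h import *
cv2.imwrite('pics/w12.png',vision.grab_frame('wrist'));s=vision.grab_frame('scene');cv2.imwrite('pics/c12.png',cv2.resize(s[100:250,310:450],None,fx=4,fy=4,interpolation=2));print(env.get_state()['ft_torque'])"
```

```text
time_s: 19.55
ee_pos: [0.5848, 0.0061, 0.1178]
force: [-6.6, 2.7, 5.9]
finger_gap: 0.0579
radial tilt 0.0104 tool x [ 0.01   -0.0046 -0.9999] pos [0.5848 0.0061 0.1178] q [-0.119  0.562  1.526 -0.004  1.044 -1.87 ] v [-0.     0.002  0.012  0.01  -0.013 -1.481]
time_s: 20.05
ee_pos: [0.5854, 0.0067, 0.1169]
force: [-4.7, 0.2, 8.4]
finger_gap: 0.0576
radial tilt 0.0160 tool x [ 0.0153 -0.0066 -0.9999] pos [0.5854 0.0067 0.1169] q [-0.117  0.561  1.53  -0.006  1.035 -1.123] v [ 1.000e-03 -5.000e-03  1.100e-02 -1.000e-03 -9.000e-03  1.509e+00]
[ 0.02773946  0.92508584 -0.27480492]
```

View pics/w12.png

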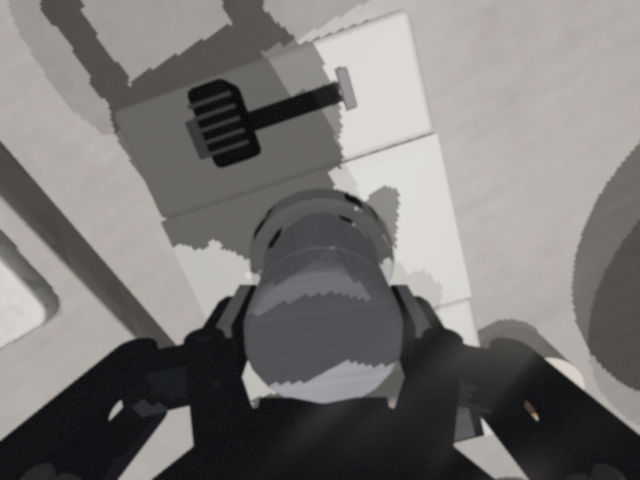

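View pics/c12.png

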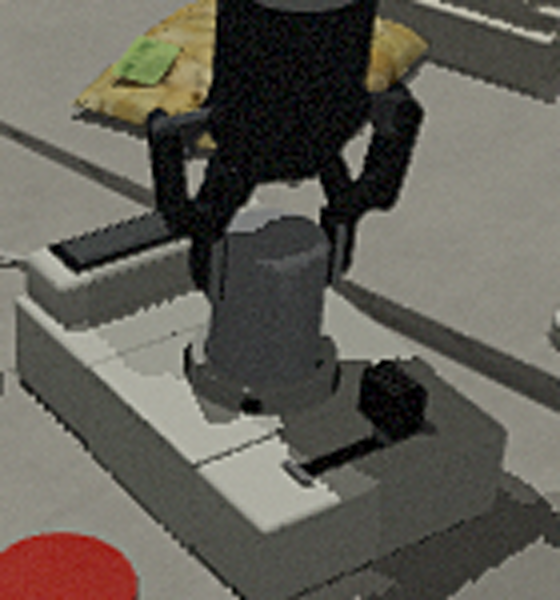

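```bash

python3 -m inch '{"xyz": [[2,0,0],[2,0,0],[2,0,0],[2,0,0],[2,0,0]], "turn": [-0.15,-0.15,-0.15,-0.15,-0.15]}'|grep -v rot; python3 t.py; python3 -c "
from h import *
print(env.get_state()['ft_torque'])"
```

```text
time_s: 20.65
ee_pos: [0.585, 0.006, 0.1146]
force: [-5.1, 2.6, 7.6]
finger_gap: 0.057
radial tilt 0.0191 tool x [ 0.0185 -0.0058 -0.9998] pos [0.585  0.006  0.1146] q [-0.119  0.562  1.536 -0.004  1.024 -1.879] v [ 2.000e-03  1.000e-03  1.700e-02  2.000e-02 -1.300e-02 -1.493e+00]
[ 0.84938432  1.13504341 -0.61921195]
```

```bash

python3 -m inch '{"xyz": [[2,0,0],[2,0,0],[2,0,0],[2,0,0],[2,0,0]], "turn": [0.15,0.15,0.15,0.15,0.15]}'|grep -v rot; python3 t.py; python3 -m inch '{"xyz": [[2,0,0],[2,0,0],[2,0,0],[2,0,0],[2,0,0]], "turn": [-0.15,-0.15,-0.15,-0.15,-0.15]}'|grep -v rot; python3 t.py; python3 -c "
from h import *
print(env.get_state()['ft_torque'])
s=vision.grab_frame('scene');cv2.imwrite('pics/c13.png',cv2.resize(s[100:250,310:450],None,fx=4,fy=4,interpolation=2))"
```

```text
time_s: 21.15
ee_pos: [0.5855, 0.0073, 0.1108]
force: [-4.2, 0.6, 7.3]
finger_gap: 0.0576
radial tilt 0.0239 tool x [ 0.0232 -0.0073 -0.9997] pos [0.5855 0.0073 0.1108] q [-0.116  0.565  1.543 -0.005  1.01  -1.132] v [ 0.005  0.007  0.011 -0.003 -0.03   1.495]
time_s: 21.65
ee_pos: [0.5846, 0.0054, 0.1066]
force: [-5.6, 1.6, 7.3]
finger_gap: 0.0574
radial tilt 0.0251 tool x [ 0.0242 -0.0089 -0.9997] pos [0.5846 0.0054 0.1066] q [-0.119  0.568  1.551 -0.007  0.998 -1.878] v [-0.004  0.007  0.015  0.008 -0.025 -1.496]
[ 0.19441635  1.19393394 -0.88528777]
```

View pics/c13.png

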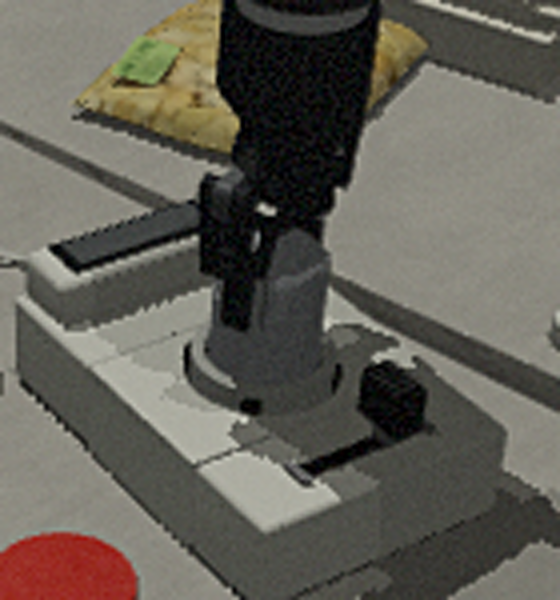

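```bash

python3 -m inch '{"xyz": [[2,0,0],[2,0,0],[2,0,0],[2,0,0],[2,0,0]], "turn": [0.15,0.15,0.15,0.15,0.15]}'|grep -v rot; python3 t.py; python3 -m inch '{"xyz": [[2,0,0],[2,0,0],[2,0,0],[2,0,0],[2,0,0]], "turn": [-0.15,-0.15,-0.15,-0.15,-0.15]}'|grep -v rot; python3 t.py; python3 -c "
from h import *
print(env.get_state()['ft_torque'])"
```

```text
time_s: 22.2
ee_pos: [0.5852, 0.0078, 0.1028]
force: [-4.7, 0.6, 6.8]
finger_gap: 0.0577
radial tilt 0.0298 tool x [ 0.029  -0.0094 -0.9995] pos [0.5852 0.0078 0.1028] q [-0.114  0.572  1.557 -0.007  0.983 -1.131] v [ 0.004  0.006  0.014 -0.008 -0.025  1.501]
time_s: 22.7
ee_pos: [0.5846, 0.0055, 0.0986]
force: [-5.8, 1.5, 7.1]
finger_gap: 0.0573
radial tilt 0.0311 tool x [ 0.03   -0.0114 -0.9995] pos [0.5846 0.0055 0.0986] q [-0.118  0.576  1.564 -0.009  0.971 -1.878] v [-0.005  0.007  0.012  0.008 -0.025 -1.497]
[ 0.31484224  1.21478992 -0.86252975]
```

```bash

python3 -m inch '{"xyz": [[2,0,0],[2,0,0],[2,0,0],[2,0,0]], "turn": [0.15,0.15,0.15,0.15]}'|grep -v rot; python3 t.py; python3 -m inch '{"xyz": [[1.5,0,0],[1.5,0,0]], "turn": [-0.15,-0.15]}'|grep -v rot
```

```text
time_s: 23.1
ee_pos: [0.5851, 0.0071, 0.0953]
force: [-5.4, 0.5, 6.5]
finger_gap: 0.0574
radial tilt 0.0344 tool x [ 0.0334 -0.011  -0.9994] pos [0.5851 0.0071 0.0953] q [-0.115  0.579  1.568 -0.009  0.96  -1.281] v [ 0.006  0.008  0.01  -0.005 -0.026  1.499]
time_s: 23.3
ee_pos: [0.5851, 0.0064, 0.0943]
force: [-4.6, -0.7, 4.9]
finger_gap: 0.0574
```

```bash

python3 -m inch '{"xyz": [[1.5,0,0],[1.5,0,0]], "turn": [-0.15,-0.15]}'|grep -v rot;python3 -m inch '{"xyz": [[1.5,0,0],[1.5,0,0]], "turn": [0.15,0.15]}'|grep -v rot; python3 t.py; python3 -c "
from h import *
s=vision.grab_frame('scene');cv2.imwrite('pics/c14.png',cv2.resize(s[100:250,310:450],None,fx=4,fy=4,interpolation=2))"
```

```text
time_s: 23.5
ee_pos: [0.5849, 0.006, 0.0931]
force: [-4.2, 1.7, 5.6]
finger_gap: 0.0574
time_s: 23.7
ee_pos: [0.5849, 0.0058, 0.0923]
force: [-3.9, 1.3, 8.0]
finger_gap: 0.057
radial tilt 0.0364 tool x [ 0.0351 -0.0127 -0.9993] pos [0.5849 0.0058 0.0923] q [-0.117  0.582  1.573 -0.01   0.95  -1.583] v [ 0.003  0.002  0.007 -0.007 -0.013  1.408]
```

View pics/c14.png

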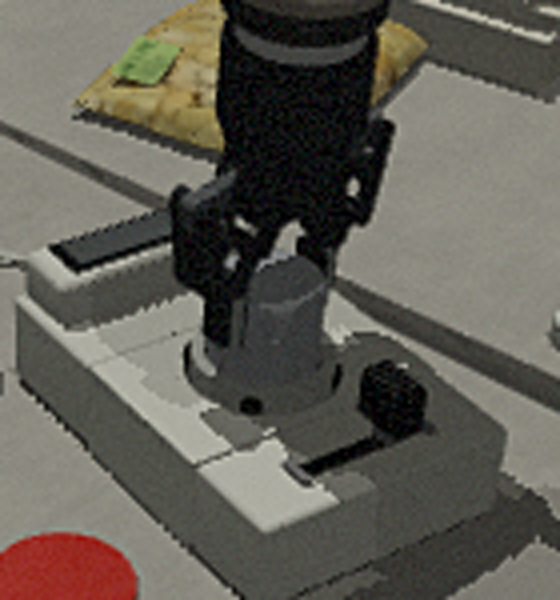

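```bash

python3 -m inch '{"xyz": [[1.5,0,0],[1.5,0,0]], "turn": [0.15,0.15]}'|grep -v rot;python3 -m inch '{"xyz": [[1.5,0,0],[1.5,0,0]], "turn": [-0.15,-0.15]}'|grep -v rot; python3 t.py
```

```text
time_s: 23.95
ee_pos: [0.5851, 0.0057, 0.092]
force: [-4.0, 1.9, 8.7]
finger_gap: 0.0574
time_s: 24.15
ee_pos: [0.5855, 0.0063, 0.0919]
force: [-5.5, 0.0, 8.9]
finger_gap: 0.0577
radial tilt 0.0398 tool x [ 0.0387 -0.0121 -0.9992] pos [0.5855 0.0063 0.0919] q [-0.116  0.582  1.575 -0.009  0.945 -1.575] v [-1.000e-03 -2.000e-03  6.000e-03  1.200e-02 -1.000e-02 -1.408e+00]
```

```bash

python3 -m inch '{"xyz": [[2,0,0],[2,0,0],[2,0,0]], "turn": [-0.15,-0.15,-0.15]}'|grep -v rot;python3 t.py;python3 -m inch '{"xyz": [[2,0,0],[2,0,0],[2,0,0]], "turn": [0.15,0.15,0.15]}'|grep -v rot; python3 t.py
```

```text
time_s: 24.45
ee_pos: [0.5852, 0.0064, 0.0908]
force: [-6.7, -0.0, 13.3]
finger_gap: 0.0579
radial tilt 0.0406 tool x [ 0.0397 -0.0098 -0.9992] pos [0.5852 0.0064 0.0908] q [-0.117  0.582  1.578 -0.006  0.941 -2.028] v [-5.000e-03  1.000e-03  9.000e-03  7.000e-03 -1.200e-02 -1.499e+00]
time_s: 24.75
ee_pos: [0.5852, 0.0057, 0.0906]
force: [-6.4, 1.4, 12.3]
finger_gap: 0.0575
radial tilt 0.0430 tool x [ 0.0418 -0.013  -0.999 ] pos [0.5852 0.0057 0.0906] q [-0.117  0.582  1.58  -0.01   0.937 -1.583] v [ 0.003 -0.003  0.005 -0.01  -0.013  1.505]
```

```bash

python3 -m inch '{"xyz": [[-2,0,0],[-1,0,0]], "turn": [0,0]}'|grep -v rot;python3 t.py; python3 -m inch '{"xyz": [[0,0,0],[0,0,0],[0,0,0],[0,0,0]], "turn": [0,0,0,0]}' 1 |grep -v rot;python3 t.py; python3 -c "
from h import *
cv2.imwrite('pics/w15.png',vision.grab_frame('wrist'))
s=vision.grab_frame('scene');cv2.imwrite('pics/c15.png',cv2.resize(s[100:250,310:450],None,fx=4,fy=4,interpolation=2))"
```

```text
time_s: 24.95
ee_pos: [0.5846, 0.0058, 0.0948]
force: [2.9, -0.0, -13.0]
finger_gap: 0.0576
radial tilt 0.0428 tool x [ 0.0417 -0.0124 -0.9991] pos [0.5846 0.0058 0.0948] q [-0.117  0.575  1.578 -0.009  0.946 -1.577] v [ 0.    -0.004  0.     0.001  0.006  0.034]
time_s: 25.35
ee_pos: [0.5875, 0.0051, 0.096]
force: [0.2, 0.7, 0.6]
finger_gap: 0.0855
radial tilt 0.0500 tool x [ 0.0487 -0.0141 -0.9987] pos [0.5875 0.0051 0.096 ] q [-0.117  0.575  1.575 -0.01   0.942 -1.579] v [ 0.    -0.003 -0.008 -0.003 -0.007 -0.004]
```

View pics/w15.png

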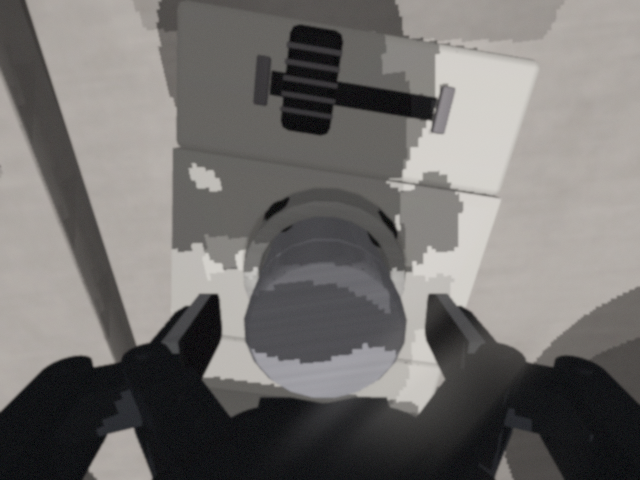

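View pics/c15.png

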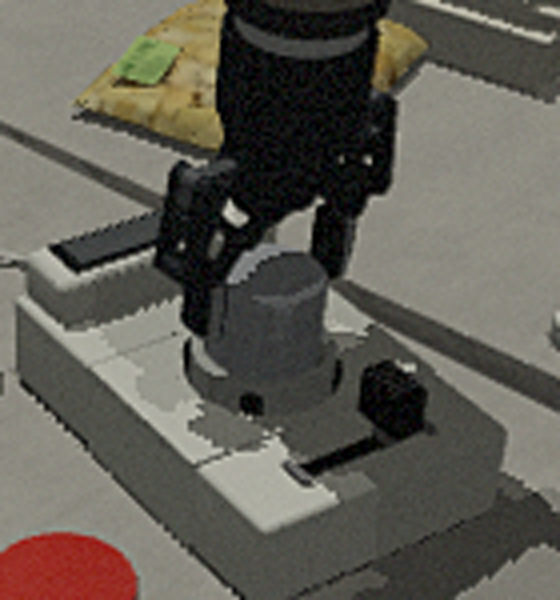

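```bash

python3 -m inch '{"xyz": [[-20,0,0],[-40,0,0],[-45,0,0],[-30,0,0],[0,0,0]], "turn": [0,0,0,0,0]}' |grep -v rot;python3 t.py; python3 -m inch '{"xyz": [[0,0,40],[0,0,40],[0,0,30],[0,0,0]], "turn": [0,0,0,0]}' |grep -v rot;python3 t.py; python3 -c "
from h import *
st=env.get_state();cv2.imwrite('pics/w16.png',vision.grab_frame('wrist'));np.save('w16.npy',dict(p=st['ee_pos'],q=st['ee_rot']),allow_pickle=True)
s=vision.grab_frame('scene');cv2.imwrite('pics/s16.png',s);cv2.imwrite('pics/t16.png',vision.grab_frame('top'))"
```

```text
time_s: 25.95
ee_pos: [0.5804, 0.007, 0.2346]
force: [-0.1, 0.5, -0.9]
finger_gap: 0.0853
radial tilt 0.0473 tool x [ 0.0459 -0.0139 -0.9988] pos [0.5804 0.007  0.2346] q [-0.115  0.422  1.415 -0.009  1.257 -1.581] v [-0.001  0.019  0.044  0.001 -0.023  0.   ]
time_s: 26.35
ee_pos: [0.69, -0.0041, 0.237]
force: [-0.4, 0.2, -0.4]
finger_gap: 0.0854
radial tilt 0.0425 tool x [ 0.0412 -0.0136 -0.9991] pos [ 0.69   -0.0041  0.237 ] q [-0.113  0.637  1.044 -0.009  1.419 -1.58 ] v [ 0.003 -0.02   0.072 -0.002  0.004 -0.001]
```

View pics/w16.png

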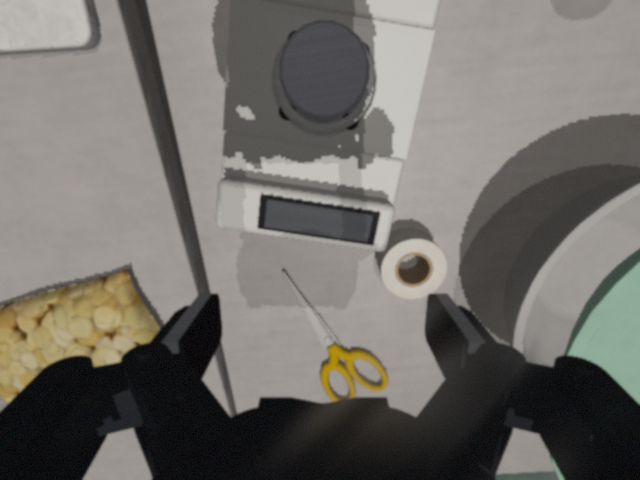

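View pics/s16.png

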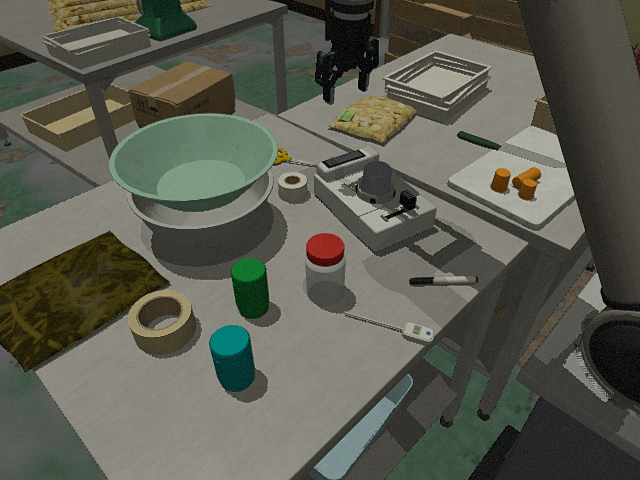

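View pics/t16.png

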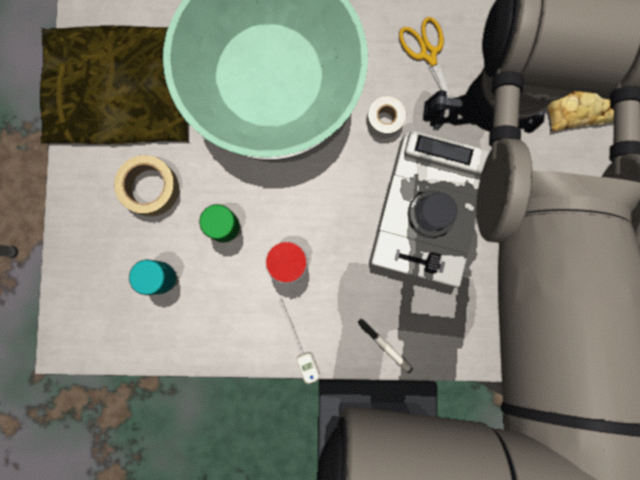

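```bash
python3 - <<'E'
import cv2,numpy as np
a=cv2.imread("pics/s16.png");t=cv2.imread("pics/t16.png");w=cv2.imread("pics/w16.png")
f=lambda im,x,y:cv2.resize(im[y:y+60,x:x+60],(400,400),interpolation=2)
g=lambda i:cv2.convertScaleAbs(i,alpha=1.5,beta=10)
cv2.imwrite("pics/c16.png",np.hstack([g(f(a,347,147)),g(f(t,403,180))]))
cv2.imwrite("pics/c16w.png",g(cv2.resize(w[0:150,250:400],(600,600),interpolation=2)))
E
```

```text
(no output)
```

View pics/c16.png

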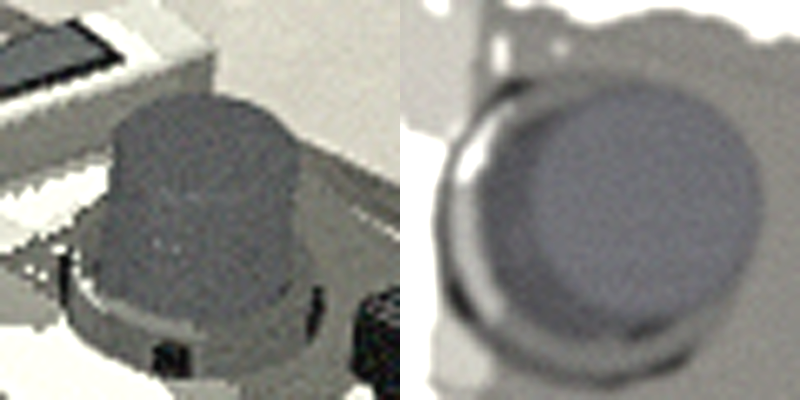

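View pics/c16w.png

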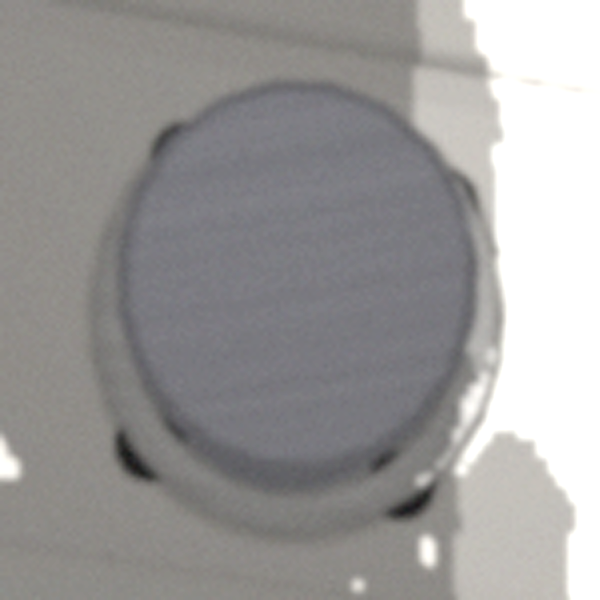

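```bash
python3 - <<'E'
from h import *
d=np.load("w16.npy",allow_pickle=True).item();W=cam("wrist",dict(ee_pos=d["p"],ee_rot=d["q"]))
T=cam("top");S=cam("scene")
t=(440.2,210);s=(377.8,170.7);w=(250+298/4,273/4)
print(tri((T,t),(S,s)),tri((T,t),(W,w)),tri((T,t),(W,w),(S,s)))
for C,p in((T,t),(S,s),(W,w)): print(onz(C,p,.12),onz(C,p,.125))
# groove visible: 80mm up. collar mouth wrist
mw=(250+298/4,(535+0)/8)
X=tri((T,(432.5,213.5)),(S,(376,187.2)))[0];print(X)
E
```

```text
(array([0.58427077, 0.00291972, 0.1135736 ]), [np.float64(0.0016672965074809778), np.float64(0.001667296507481111)]) (array([0.58199513, 0.00622644, 0.12681264]), [np.float64(0.001283496681714693), np.float64(0.0012834966817147483)]) (array([0.58248244, 0.00569317, 0.11675887]), [np.float64(0.0029012825496643403), np.float64(0.0017165252556367505), np.float64(0.0017697437930818331)])
[0.5820642  0.00353494 0.12      ] [0.58135986 0.00482718 0.125     ]
[0.57962268 0.01208565 0.12      ] [0.57504206 0.01834174 0.125     ]
[0.58206552 0.00718058 0.12      ] [0.58268814 0.00714277 0.125     ]
[0.58337098 0.00576769 0.07335721]
```

```bash
python3 - <<'E'
from h import *
from scipy.optimize import least_squares
d=np.load("w16.npy",allow_pickle=True).item();W=cam("wrist",dict(ee_pos=d["p"],ee_rot=d["q"]))
def fit(P,z,r0):
    X=np.array([onz(W,(250+x/4,y/4),z)[:2] for x,y in P])
    r=least_squares(lambda c:np.hypot(*(X-c[:2]).T)-c[2],[.58,0,.04]);r2=least_squares(lambda c:np.hypot(*(X-c).T)-r0,[.58,0]);print(r.x.round(4),r2.x.round(4),(r2.fun*1000).round(1))
fit([(92,320),(110,400),(150,470),(215,520),(298,538),(370,527),(440,480),(485,410),(503,320),(490,250)],.075,.04)
im=cv2.imread("pics/w16.png")
g=cv2.cvtColor(im,cv2.COLOR_BGR2GRAY);b=im.astype(int)
m=((b[...,0]-b[...,2]>3)).astype(np.uint8);m[:15]=0;m[140:]=0;m[:,:260]=0;m[:,390:]=0
m=cv2.morphologyEx(m,cv2.MORPH_OPEN,np.ones((5,5)))
c=max(cv2.findContours(m,0,1)[0],key=cv2.contourArea);h=cv2.convexHull(c)[:,0]
print(cv2.fitEllipse(h))
fit([((x-250)*4,y*4) for x,y in h],.12,.03)
fit([(122,270),(475,275),(298,82),(298,465),(165,150),(430,150)],.12,.03)
E
```

```text
[0.5862 0.0066 0.0397] [0.5858 0.0065] [ 0.1 -0.4 -0.2 -0.2 -0.4  0.3  0.3  0.1 -0.1 -0.9]Traceback (most recent call last):
  File "<stdin>", line 12, in <module>
ValueError: max() iterable argument is empty
```

```bash
python3 - <<'E'
from h import *
from scipy.optimize import least_squares
d=np.load("w16.npy",allow_pickle=True).item();W=cam("wrist",dict(ee_pos=d["p"],ee_rot=d["q"]))
def fit(P,z,r0):
    X=np.array([onz(W,(250+x/4,y/4),z)[:2] for x,y in P])
    r=least_squares(lambda c:np.hypot(*(X-c[:2]).T)-c[2],[.58,0,.04]);r2=least_squares(lambda c:np.hypot(*(X-c).T)-r0,[.58,0]);print(r.x.round(4),r2.x.round(4),(r2.fun*1000).round(1))
P=[(122,270),(475,275),(298,82),(165,150),(430,150),(200,420),(400,420),(298,465)]
for z in (.12,.123): fit(P,z,.03)
fit([(x,y*1.0+ (0 if y<300 else -6)) for x,y in P],.12,.03)
E
```

```text
[0.5828 0.0072 0.0282] [0.5827 0.0072] [-1.2 -1.2 -2.2 -1.9 -2.2 -2.6 -2.3 -1. ]
[0.5832 0.0071 0.0278] [0.5831 0.0071] [-1.5 -1.5 -2.5 -2.2 -2.5 -3.  -2.6 -1.4]
[0.5823 0.0072 0.0279] [0.5822 0.0072] [-1.2 -1.2 -2.7 -2.2 -2.5 -3.  -2.6 -1.4]
```

```bash

python3 -m inch '{"xyz": [[0,0,-40],[0,0,-40],[0,0,-40],[0,0,-40],[0,0,-30]], "turn": [0,0,0,0,0]}' |head -2;python3 t.py; python3 -m inch '{"xyz": [[0,0,40],[0,0,30],[0,0,0]], "turn": [0,0,0]}' |head -2;python3 t.py;python3 -c "
from h import *
togo([.585,.0065,.2],-25)"
```

```text
time_s: 27.0
ee_pos: [0.4877, 0.017, 0.2266]
radial tilt 0.0374 tool x [ 0.0361 -0.0129 -0.9993] pos [0.4877 0.017  0.2266] q [-0.117  0.266  1.671 -0.009  1.167 -1.583] v [-0.01  -0.568  0.837 -0.003 -0.29  -0.007]
time_s: 27.3
ee_pos: [0.5404, 0.0127, 0.225]
radial tilt 0.0174 tool x [ 0.0163 -0.0106 -0.9998] pos [0.5404 0.0127 0.225 ] q [-0.113  0.373  1.518 -0.009  1.233 -1.581] v [ 0.004 -0.071  0.084 -0.002 -0.001 -0.002]
pos [0.5404 0.0127 0.225 ] yaw 84.3 q6 -1.58 F [-0.2  0.  -0.2] gap 0.0854 t 27.3
shift tool mm [25.8 -1.5 44.6] tilt [ 0.016 -0.011 -1.   ]
turn rad 1.907
```

```bash

python3 -m inch '{"xyz": [[0,0,-40],[0,0,-30],[0,0,40],[0,0,40],[0,0,35]], "turn": [0,0,0,0,0]}' |head -2;python3 t.py; python3 -m inch '{"xyz": [[0,0,0],[0,0,0],[0,0,0],[0,0,0],[0,0,0]], "turn": [0.15,0.15,0.15,0.15,0.15]}' |head -2;python3 t.py; python3 -m inch '{"xyz": [[0,0,0],[0,0,0],[0,0,0],[0,0,0],[0,0,0]], "turn": [0.15,0.15,0.15,0.15,0.15]}' |head -2;python3 t.py;python3 -m inch '{"xyz": [[0,0,0],[0,0,0],[0,0,0]], "turn": [0.15,0.15,0.11]}' |head -2;python3 t.py;python3 -c "
from h import *
togo([.585,.0065,.2],-25)"
```

```text
time_s: 27.8
ee_pos: [0.5673, 0.0113, 0.2214]
radial tilt -0.0009 tool x [-0.0018 -0.0086 -1.    ] pos [0.5673 0.0113 0.2214] q [-0.11   0.435  1.432 -0.009  1.276 -1.581] v [ 0.011  0.596 -0.983  0.002  0.359  0.005]
time_s: 28.3
ee_pos: [0.564, 0.0119, 0.2215]
radial tilt -0.0015 tool x [-0.0024 -0.0086 -1.    ] pos [0.564  0.0119 0.2215] q [-0.11   0.429  1.441 -0.009  1.273 -0.824] v [ 0.002 -0.026  0.035 -0.    -0.005  1.491]
time_s: 28.8
ee_pos: [0.5566, 0.0133, 0.2232]
radial tilt -0.0024 tool x [-0.0033 -0.0085 -1.    ] pos [0.5566 0.0133 0.2232] q [-0.109  0.415  1.459 -0.009  1.271 -0.073] v [ 4.00e-03 -3.00e-02  3.60e-02 -1.00e-03 -6.00e-03  1.49e+00]
time_s: 29.1
ee_pos: [0.5521, 0.0141, 0.2242]
radial tilt -0.0027 tool x [-0.0037 -0.0085 -1.    ] pos [0.5521 0.0141 0.2242] q [-0.108  0.406  1.469 -0.009  1.269  0.343] v [ 2.000e-03 -2.800e-02  3.600e-02  1.000e-03 -5.000e-03  1.125e+00]
pos [0.5521 0.0141 0.2242] yaw -25.7 q6 0.34 F [ 0.   0.2 -0.4] gap 0.0855 t 29.1
shift tool mm [24.2 32.9 -7.7] tilt [-0.004 -0.009 -1.   ]
turn rad -0.012
```

```bash

python3 -m inch '{"xyz": [[0,11,-3],[0,12,-3],[8,9,-1],[12,0,0],[0,0,0]], "turn": [0,0,0,0,0]}' |head -2;python3 t.py; python3 -c "
from h import *
togo([.5845,.0065,.1],-25)
cv2.imwrite('pics/w17.png',vision.grab_frame('wrist'))"
```

```text
time_s: 29.6
ee_pos: [0.5827, 0.0064, 0.2036]
radial tilt -0.0022 tool x [-0.0032 -0.0086 -1.    ] pos [0.5827 0.0064 0.2036] q [-0.116  0.478  1.412 -0.009  1.254  0.327] v [-0.003 -0.006 -0.029 -0.001  0.009 -0.014]
pos [0.5827 0.0064 0.2036] yaw -25.2 q6 0.33 F [ 0.3  0.  -0.2] gap 0.0856 t 29.6
shift tool mm [103.6   1.5  -1.8] tilt [-0.003 -0.009 -1.   ]
turn rad -0.004
```

View pics/w17.png

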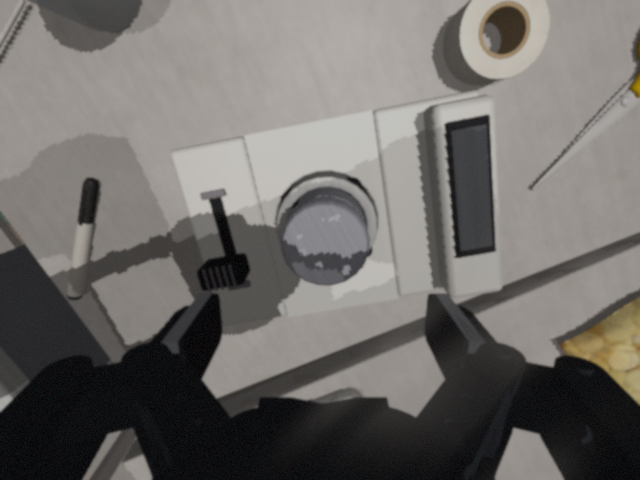

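```bash
python3 - <<'E'
import cv2
w=cv2.imread("pics/w17.png");cv2.imwrite("pics/c17.png",cv2.convertScaleAbs(cv2.resize(w[160:300,260:400],(700,700),interpolation=2)[:600+100],alpha=1.2))
i=cv2.imread("pics/c17.png");cv2.imwrite("pics/c17.png",cv2.resize(i,(600,600)))
E
```

```text
(no output)
```

View pics/c17.png

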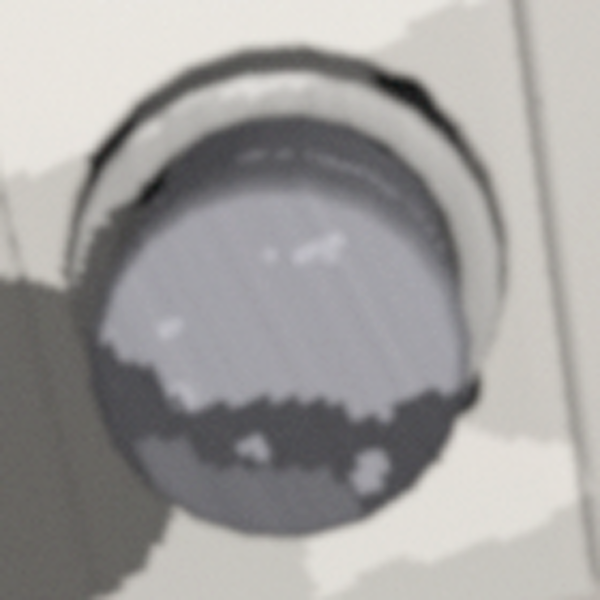

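```bash

python3 -m inch '{"xyz": [[12,1,-1],[14,0,0],[14,0,0],[12,0,0],[0,0,0]], "turn": [0,0,0,0,0]}' |head -2;python3 t.py; python3 -c "
from h import *
togo([.584,.0065,.098],-25)
cv2.imwrite('pics/w18.png',vision.grab_frame('wrist'))"
```

```text
time_s: 30.15
ee_pos: [0.5831, 0.0069, 0.1483]
radial tilt -0.0020 tool x [-0.003  -0.0086 -1.    ] pos [0.5831 0.0069 0.1483] q [-0.115  0.531  1.485 -0.01   1.128  0.327] v [-0.    -0.013 -0.013 -0.001  0.006 -0.   ]
pos [0.5831 0.0069 0.1483] yaw -25.1 q6 0.33 F [ 0.6 -0.5  0.6] gap 0.0853 t 30.15
shift tool mm [50.3  0.9 -0.4] tilt [-0.003 -0.009 -1.   ]
turn rad -0.002
```

View pics/w18.png

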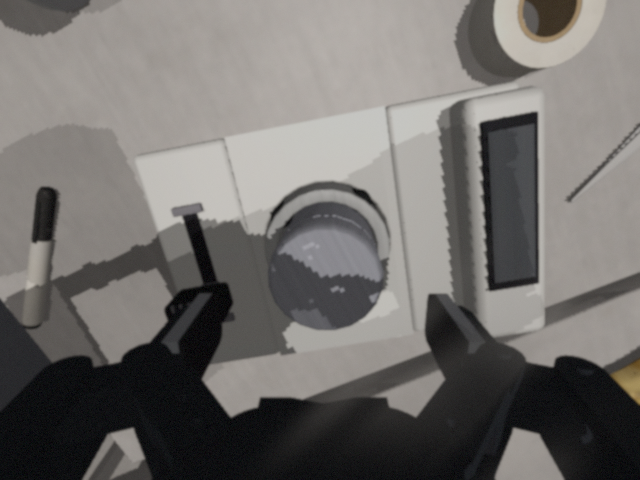

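```bash

python3 -m inch '{"xyz": [[5,0,0],[12,0,0],[12,0,0],[12,0,0],[0,0,0]], "turn": [0.12,0,0,0,0]}' |grep -v rot;python3 t.py; python3 -c "
from h import *
togo([.584,.0065,.098],-32)
cv2.imwrite('pics/w19.png',vision.grab_frame('wrist'))"
```

```text
time_s: 30.7
ee_pos: [0.5846, 0.0065, 0.107]
force: [-0.6, 0.4, -0.7]
finger_gap: 0.0849
radial tilt 0.0027 tool x [ 0.0017 -0.0091 -1.    ] pos [0.5846 0.0065 0.107 ] q [-0.115  0.579  1.53  -0.01   1.031  0.444] v [ 0.001 -0.011 -0.019 -0.001  0.007 -0.014]
pos [0.5846 0.0065 0.107 ] yaw -31.7 q6 0.44 F [-0.6  0.4 -0.7] gap 0.0849 t 30.7
shift tool mm [ 9.  -0.5  0.3] tilt [ 0.002 -0.009 -1.   ]
turn rad 0.005
```

View pics/w19.png

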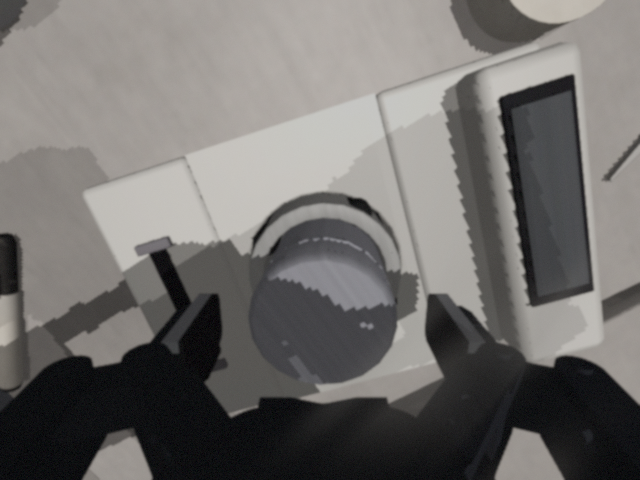

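```bash

python3 -m inch '{"xyz": [[6,0,0],[2,0,0],[0,0,0]], "turn": [0,0,0]}' |grep -v rot;python3 t.py;python3 -m inch '{"xyz": [[0,0,0],[0,0,0],[0,0,0],[0,0,0],[0,0,0]], "turn": [0,0,0,0,0]}' 0 120 |grep -v rot;python3 t.py
```

```text
time_s: 31.05
ee_pos: [0.5857, 0.0063, 0.0998]
force: [0.2, -0.4, -0.5]
finger_gap: 0.0852
radial tilt 0.0054 tool x [ 0.0043 -0.0094 -0.9999] pos [0.5857 0.0063 0.0998] q [-0.115  0.588  1.535 -0.01   1.013  0.443] v [ 0.     0.     0.001 -0.001 -0.001 -0.003]
time_s: 31.55
ee_pos: [0.5855, 0.0065, 0.1013]
force: [0.0, 0.2, 1.9]
finger_gap: 0.0572
radial tilt 0.0053 tool x [ 0.0044 -0.0088 -1.    ] pos [0.5855 0.0065 0.1013] q [-0.115  0.586  1.535 -0.01   1.016  0.443] v [ 0.001 -0.004 -0.001  0.001  0.004  0.001]
```

```bash

python3 -m inch '{"xyz": [[1.5,0,0],[1.5,0,0],[1.5,0,0],[1.5,0,0]], "turn": [0.15,0.15,0.15,0.15]}' |grep -v rot;python3 t.py;python3 -m inch '{"xyz": [[1,0,0],[1,0,0],[1,0,0],[1,0,0]], "turn": [-0.15,-0.15,-0.15,-0.15]}'  |grep -v rot;python3 t.py
```

```text
time_s: 31.95
ee_pos: [0.5856, 0.0069, 0.0979]
force: [-2.7, 0.5, 10.8]
finger_gap: 0.0571
radial tilt 0.0070 tool x [ 0.0058 -0.0112 -0.9999] pos [0.5856 0.0069 0.0979] q [-0.114  0.589  1.539 -0.012  1.006  1.049] v [ 0.005  0.004  0.004 -0.009 -0.021  1.496]
time_s: 32.35
ee_pos: [0.586, 0.0075, 0.0984]
force: [-3.7, -0.5, 9.0]
finger_gap: 0.0568
radial tilt 0.0099 tool x [ 0.0091 -0.0083 -0.9999] pos [0.586  0.0075 0.0984] q [-0.114  0.588  1.54  -0.009  1.003  0.453] v [-0.006 -0.004  0.008  0.007 -0.002 -1.496]
```

```bash

python3 -m inch '{"xyz": [[2,0,0],[2,0,0],[1.5,0,0]], "turn": [0.15,0.15,0.15]}' |grep -v rot;python3 -m inch '{"xyz": [[1,0,0],[1,0,0],[-1.5,0,0]], "turn": [-0.15,-0.15,-0.1]}'  |grep -v rot;python3 t.py;python3 -m inch '{"xyz": [[0,0,0],[0,0,0],[0,0,0],[0,0,0]], "turn": [0,0,0,0]}' 1 |grep -v rot;python3 t.py
```

```text
time_s: 32.65
ee_pos: [0.5856, 0.0071, 0.0969]
force: [-4.8, 0.3, 13.8]
finger_gap: 0.0571
time_s: 32.95
ee_pos: [0.5858, 0.0076, 0.1002]
force: [-1.1, -1.1, 3.1]
finger_gap: 0.0569
radial tilt 0.0134 tool x [ 0.0125 -0.0088 -0.9999] pos [0.5858 0.0076 0.1002] q [-0.114  0.584  1.542 -0.009  1.002  0.501] v [-0.003 -0.034 -0.018  0.005  0.053 -0.996]
time_s: 33.35
ee_pos: [0.5866, 0.0073, 0.1001]
force: [0.6, -0.1, 0.5]
finger_gap: 0.0854
radial tilt 0.0157 tool x [ 0.0147 -0.0096 -0.9998] pos [0.5866 0.0073 0.1001] q [-0.114  0.584  1.542 -0.009  1.     0.504] v [-0.001  0.004  0.001 -0.002 -0.004  0.011]
```

```bash

python3 -m inch '{"xyz": [[-15,0,0],[-25,0,0],[-25,0,0],[-25,0,0],[0,0,0]], "turn": [0,0,0,0,0]}' |grep -v rot;python3 t.py;  python3 -c "
from h import *
st=env.get_state();s=vision.grab_frame('wrist');cv2.imwrite('pics/w20.png',s);np.save('w20.npy',dict(p=st['ee_pos'],q=st['ee_rot']),allow_pickle=True)
cv2.imwrite('pics/c20.png',cv2.convertScaleAbs(cv2.resize(s[150:290,250:390],(600,600),interpolation=2),alpha=1.2))
s=vision.grab_frame('scene');cv2.imwrite('pics/s20.png',s)
cv2.imwrite('pics/c20s.png',cv2.convertScaleAbs(cv2.resize(s[140:220,330:430],(750,600),interpolation=2),alpha=1.3))"
```

```text
time_s: 33.85
ee_pos: [0.5849, 0.0084, 0.1907]
force: [0.5, -0.4, 1.1]
finger_gap: 0.085
radial tilt 0.0117 tool x [ 0.0107 -0.0093 -0.9999] pos [0.5849 0.0084 0.1907] q [-0.112  0.486  1.437 -0.009  1.208  0.507] v [ 0.001  0.037  0.055 -0.001 -0.032  0.008]
```

View pics/w20.png

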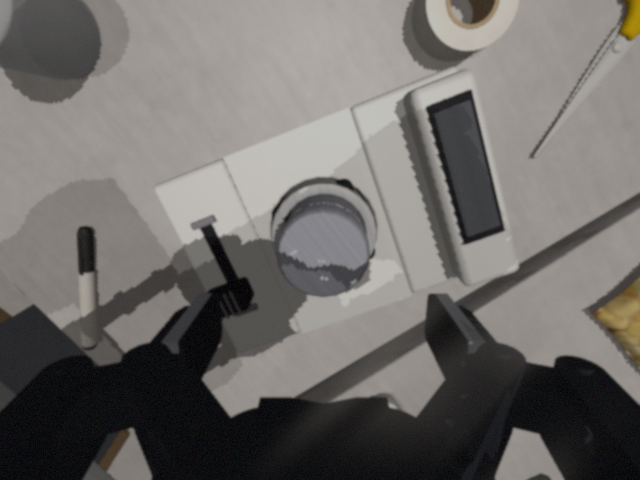

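View pics/c20.png

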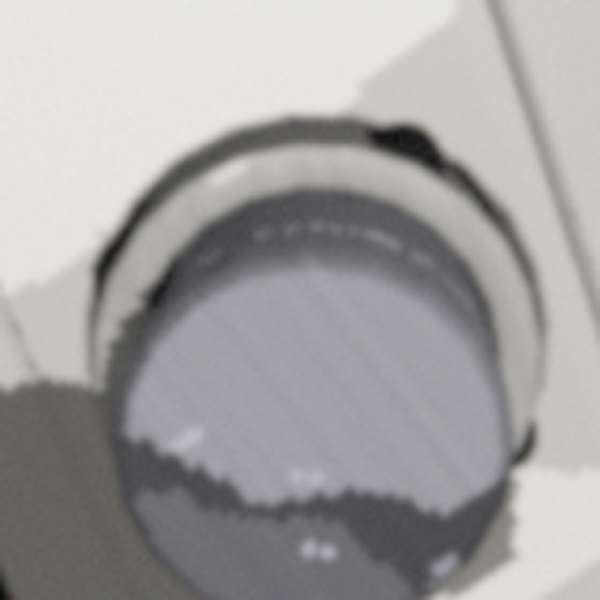

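View pics/c20s.png

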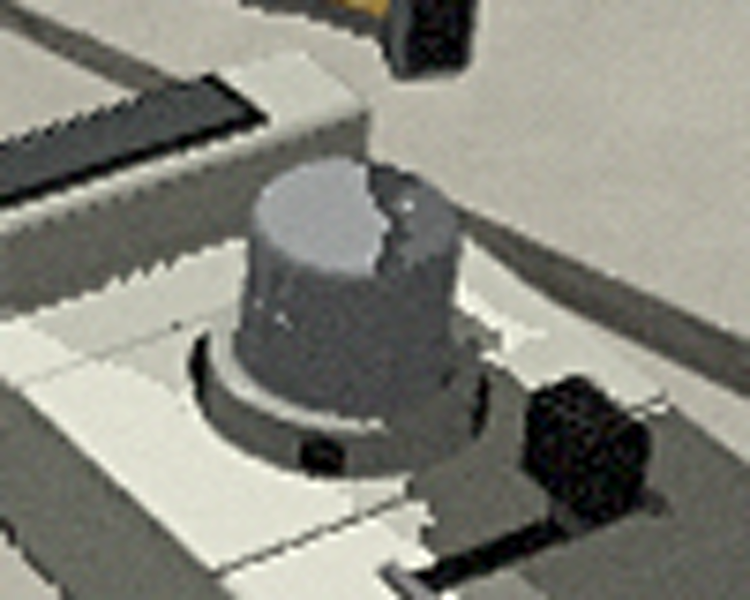

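```bash
python3 - <<'E'
from h import *
from scipy.optimize import least_squares
d=np.load("w20.npy",allow_pickle=True).item();W=cam("wrist",dict(ee_pos=d["p"],ee_rot=d["q"]))
k=140/600
def fit(P,z,r0):
    X=np.array([onz(W,(250+x*k,150+y*k),z)[:2] for x,y in P])
    r=least_squares(lambda c:np.hypot(*(X-c[:2]).T)-c[2],[.58,0,.04]);r2=least_squares(lambda c:np.hypot(*(X-c).T)-r0,[.58,0]);print(r.x.round(4),r2.x.round(4),(r2.fun*1000).round(1))
fit([(92,370),(100,300),(140,225),(225,160),(318,141),(410,160),(490,225),(535,300),(543,360)],.075,.04)
fit([(122,440),(140,385),(200,315),(315,268),(420,300),(480,365),(505,450),(135,500),(505,480)],.12,.0289)
E
```

```text
[0.5851 0.0056 0.0397] [0.5849 0.0053] [-0.4 -0.2 -0.1  0.2  0.2  0.2 -0.7 -0.  -0.1]
[0.584  0.0057 0.028 ] [0.5834 0.0047] [-0.1 -0.5 -0.6  0.8  0.1 -0.7 -1.  -1.5 -0.8]
```

```bash

python3 -m inch '{"xyz": [[0,0,0],[0,0,0],[0,0,0],[0,0,0],[0,0,0]], "turn": [-0.15,-0.15,-0.15,-0.15,-0.15]}' 0 40|head -1;python3 -m inch '{"xyz": [[0,0,0],[0,0,0],[0,0,0],[0,0,0],[0,0,0]], "turn": [-0.15,-0.15,-0.15,-0.15,-0.15]}'|head -1; python3 -m inch '{"xyz": [[0,0,0],[0,0,0],[0,0,0]], "turn": [-0.15,-0.15,-0.14]}'|head -1;python3 t.py;  python3 -c "
from h import *
togo([.490,-.0222,.19],75.7)"
```

```text
time_s: 34.45
time_s: 34.95
time_s: 35.25
radial tilt -0.0333 tool x [-0.034  -0.0045 -0.9994] pos [0.5724 0.0095 0.1628] q [-0.113  0.515  1.471 -0.009  1.19  -1.444] v [-1.000e-03  2.200e-02  2.000e-02 -0.000e+00 -1.100e-02 -1.443e+00]
pos [0.5724 0.0095 0.1628] yaw 76.5 q6 -1.44 F [-0.7 -0.1  0.3] gap -0.0001 t 35.25
shift tool mm [-24.3 -50.4 -73.6] tilt [-0.034 -0.005 -0.999]
turn rad 0.014
```

```bash

python3 -m inch '{"xyz": [[-10,-10,-18],[-5,-12,-18],[0,-12,-18],[0,-10,-15],[0,0,0]], "turn": [0,0,0,0,0]}' |head -2;python3 t.py;  python3 -c "
from h import *
togo([.490,-.0222,.09],75.7)
cv2.imwrite('pics/w21.png',vision.grab_frame('wrist'))"
```

```text
time_s: 35.75
ee_pos: [0.489, -0.0172, 0.1721]
radial tilt -0.0487 tool x [-0.0499 -0.0021 -0.9988] pos [ 0.489  -0.0172  0.1721] q [-0.185  0.372  1.681 -0.012  1.137 -1.519] v [ 0.008  0.032 -0.019  0.008 -0.02   0.012]
pos [ 0.489  -0.0172  0.1721] yaw 76.7 q6 -1.52 F [ 0.   0.4 -0.1] gap -0.0003 t 35.75
shift tool mm [81.9 -3.5  6. ] tilt [-0.05  -0.002 -0.999]
turn rad 0.018
```

View pics/w21.png

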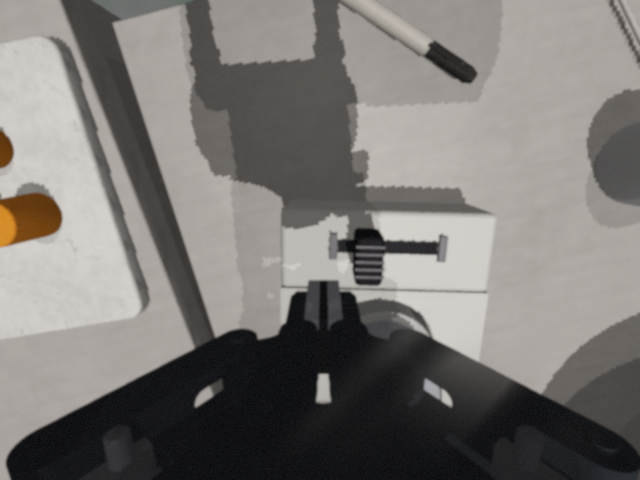

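```bash

python3 -m inch '{"xyz": [[15,-4,2],[15,0,2],[15,0,2],[10,0,0],[0,0,0]], "turn": [0,0,0,0,0]}' |grep -v rot;python3 t.py;  python3 -c "
from h import *
togo([.490,-.0222,.09],75.7)
cv2.imwrite('pics/w22.png',vision.grab_frame('wrist'));cv2.imwrite('pics/s22.png',vision.grab_frame('scene'))"
```

```text
time_s: 36.3
ee_pos: [0.4955, -0.0215, 0.112]
force: [-0.0, -0.2, 0.5]
finger_gap: -0.0001
radial tilt -0.0484 tool x [-0.0495 -0.0011 -0.9988] pos [ 0.4955 -0.0215  0.112 ] q [-0.191  0.459  1.735 -0.013  0.995 -1.523] v [ 0.005  0.009 -0.024  0.001  0.007  0.004]
pos [ 0.4955 -0.0215  0.112 ] yaw 76.7 q6 -1.52 F [-0.  -0.2  0.5] gap -0.0001 t 36.3
shift tool mm [22.2 -1.7 -4.2] tilt [-0.049 -0.001 -0.999]
turn rad 0.018
```

View pics/w22.png

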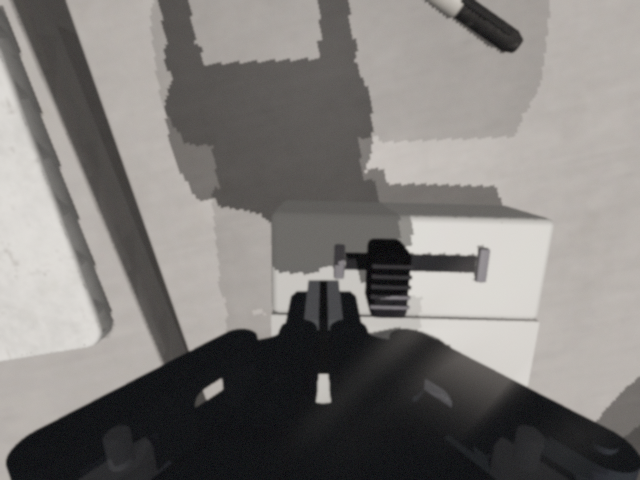

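View pics/s22.png

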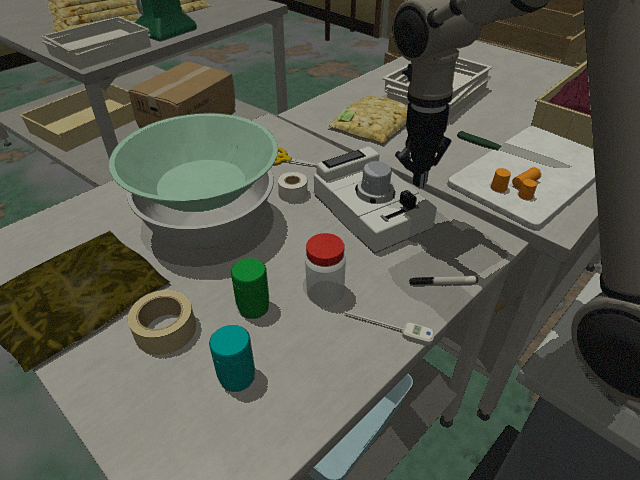

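```bash

python3 -m inch '{"xyz": [[12,0,-3],[10,0,-1],[2,0,0],[0,0,0]], "turn": [0.018,0,0,0]}' |grep -v rot;python3 t.py;  python3 -c "
from h import *
togo([.490,-.0222,.09],75.7)
s=vision.grab_frame('wrist');cv2.imwrite('pics/w23.png',s)
s=vision.grab_frame('scene');cv2.imwrite('pics/c23.png',cv2.resize(s[120:260,350:490],(600,600)))"
```

```text
time_s: 36.8
ee_pos: [0.4934, -0.0208, 0.091]
force: [-0.4, 0.5, -0.6]
finger_gap: 0.0001
radial tilt -0.0407 tool x [-0.0419 -0.0026 -0.9991] pos [ 0.4934 -0.0208  0.091 ] q [-0.191  0.483  1.769 -0.013  0.931 -1.504] v [ 0.    -0.002 -0.001  0.001 -0.001 -0.005]
pos [ 0.4934 -0.0208  0.091 ] yaw 75.7 q6 -1.5 F [-0.4  0.5 -0.6] gap 0.0001 t 36.8
shift tool mm [ 1.2 -2.2 -2.9] tilt [-0.042 -0.003 -0.999]
turn rad 0.0
```

View pics/w23.png

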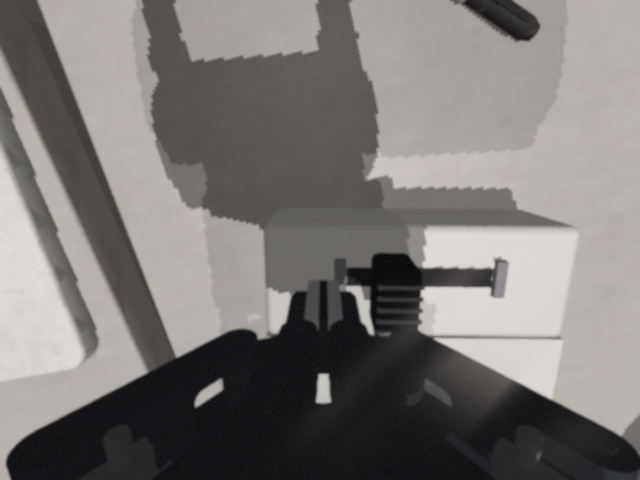

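View pics/c23.png

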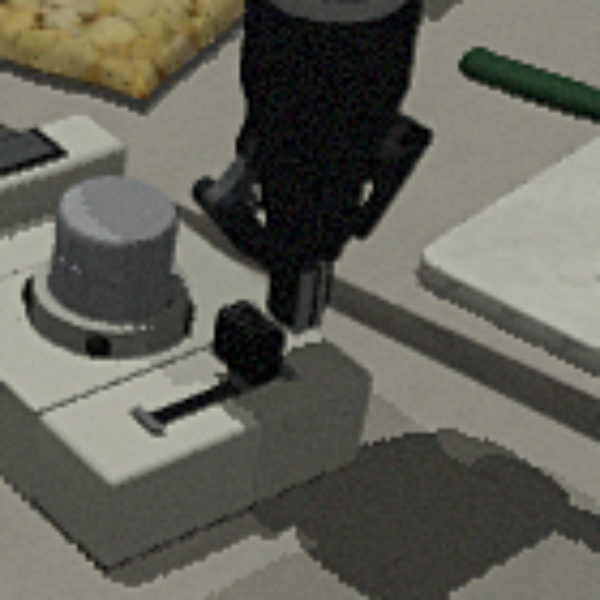

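```bash

python3 -m inch '{"xyz": [[0,6,-2],[0,8,0],[0,8,0],[0,8,0]], "turn": [0,0,0,0]}' |grep -v rot;python3 t.py;python3 -m inch '{"xyz": [[0,8,0],[0,8,0]], "turn": [0,0]}' |grep -v rot;python3 t.py;  python3 -c "
from h import *
togo([.490,-.0222,.09],75.7)
s=vision.grab_frame('wrist');cv2.imwrite('pics/w24.png',s)"
```

```text
time_s: 37.3
ee_pos: [0.4993, 0.0089, 0.0918]
force: [-0.7, -5.8, -0.3]
finger_gap: -0.0001
radial tilt -0.0401 tool x [-0.0411 -0.0054 -0.9991] pos [0.4993 0.0089 0.0918] q [-0.129  0.49   1.753 -0.013  0.939 -1.442] v [ 0.17   0.033 -0.063 -0.003  0.028  0.164]
time_s: 37.5
ee_pos: [0.5031, 0.0235, 0.0919]
force: [-10.2, -42.4, 8.0]
finger_gap: -0.0002
radial tilt -0.0414 tool x [-0.0425 -0.0108 -0.999 ] pos [0.5031 0.0235 0.0919] q [-0.097  0.497  1.739 -0.018  0.947 -1.409] v [ 0.119  0.032 -0.06  -0.178  0.066  0.165]
pos [0.5031 0.0235 0.0919] yaw 75.8 q6 -1.41 F [-10.2 -42.4   8. ] gap -0.0002 t 37.5
shift tool mm [  2.9 -47.4  -1.4] tilt [-0.043 -0.011 -0.999]
turn rad 0.003
```

View pics/w24.png

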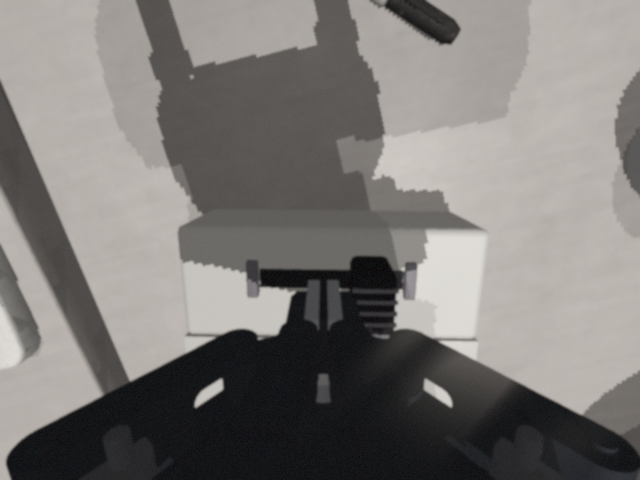

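```bash

python3 -m inch '{"xyz": [[0,-15,0],[0,-20,0],[0,-20,0],[0,-8,0],[0,0,0]], "turn": [0,0,0,0,0]}' |grep -v rot;python3 t.py;  python3 -c "
from h import *
s=vision.grab_frame('wrist');cv2.imwrite('pics/w25.png',s)"
```

```text
time_s: 38.05
ee_pos: [0.4882, -0.0378, 0.0935]
force: [0.9, 0.1, 0.3]
finger_gap: -0.0
radial tilt -0.0392 tool x [-0.0433 -0.015  -0.999 ] pos [ 0.4882 -0.0378  0.0935] q [-0.219  0.473  1.777 -0.03   0.93  -1.529] v [ 0.015 -0.    -0.006  0.012 -0.     0.011]
```

View pics/w25.png

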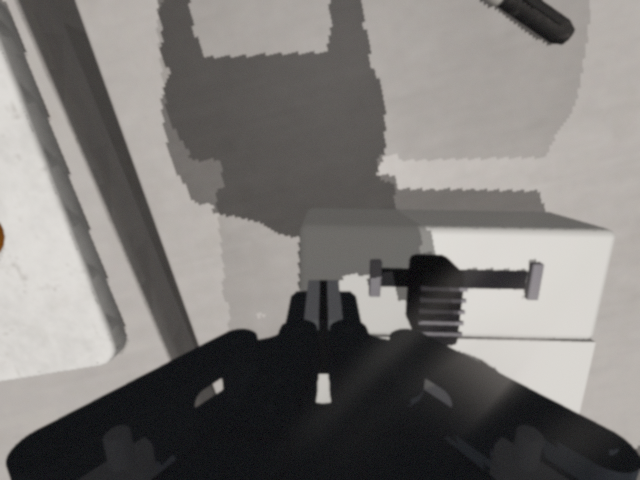

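```bash

python3 -m inch '{"xyz": [[-20,-5,0],[-40,0,0],[-40,0,0],[-30,0,0],[0,0,0]], "turn": [0,0,0,0,0]}' |grep -v rot;python3 -m inch '{"xyz": [[0,-40,0],[0,-40,0],[0,-40,0],[0,-20,0],[0,0,0]], "turn": [0,0,0,0,0]}' |grep -v rot;  python3 -c "
from h import *
s=vision.grab_frame('top');cv2.imwrite('pics/t26.png',s);cv2.imwrite('pics/c26.png',cv2.convertScaleAbs(cv2.resize(s[150:300,370:500],(520,600),interpolation=2),alpha=1.1))
s=vision.grab_frame('scene');cv2.imwrite('pics/s26.png',s);cv2.imwrite('pics/c26s.png',cv2.convertScaleAbs(cv2.resize(s[140:240,310:440],(780,600),interpolation=2),alpha=1.3))"
```

```text
time_s: 38.6
ee_pos: [0.4938, -0.0346, 0.2276]
force: [0.5, -0.6, 0.0]
finger_gap: -0.0001
time_s: 39.1
ee_pos: [0.4621, -0.1686, 0.2291]
force: [-0.5, 0.7, 0.1]
finger_gap: -0.0003
```

View pics/c26.png

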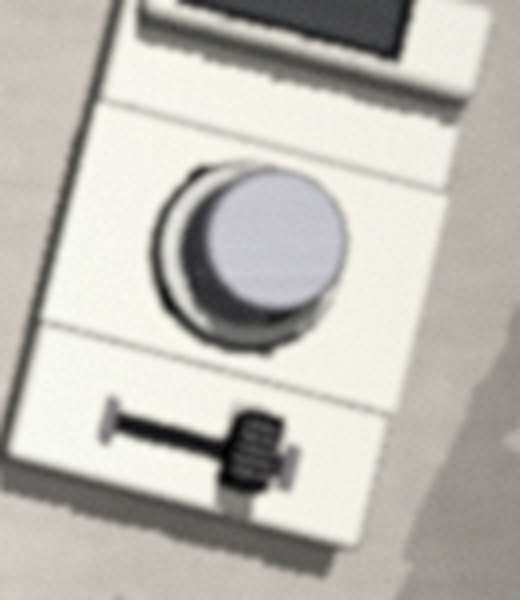

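View pics/c26s.png

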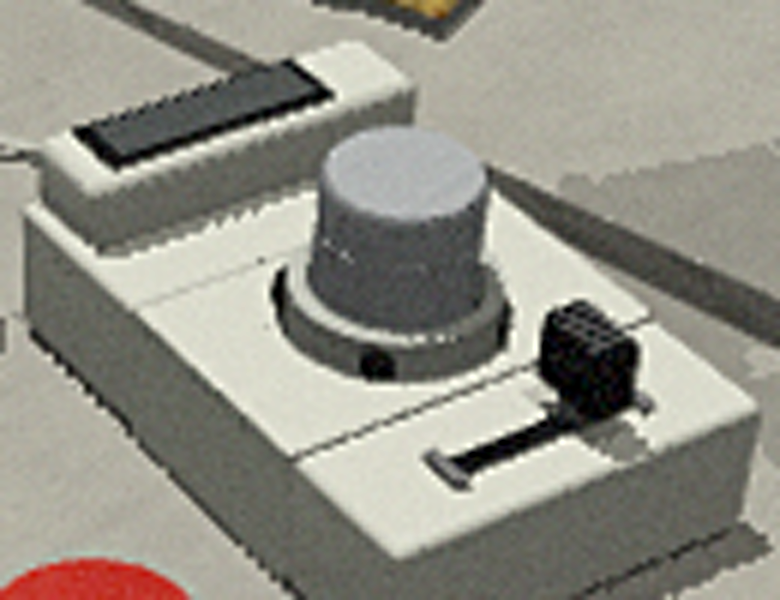

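View pics/s26.png

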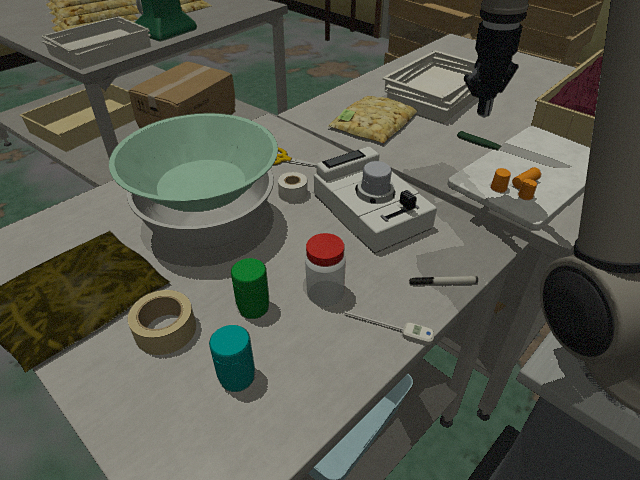

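```bash
python3 - <<'E'
from h import *
T=cam("top");S=cam("scene")
t=(439.25,210);s=(377.5,168.8)
print(tri((T,t),(S,s)))
# rim now: top crop collar outer x152..?; scene rim
rs=(310+(275+508)/12,140+(295)/6); print("rim scene",rs)
print("mouth",tri((T,(432.5,213.5)),(S,(376,187.2))))
for X in ([.584,.006,.075],[.584,.006,.12],[.584,.006,.1]): print(proj(T,X),proj(S,X))
E
```

```text
(array([0.58324011, 0.00615493, 0.12023853]), [np.float64(0.0015738448564279997), np.float64(0.0015738448564280296)])
rim scene (375.25, 189.16666666666666)
mouth (array([0.58337098, 0.00576769, 0.07335721]), [np.float64(0.0012994100159168117), np.float64(0.001299410015916858)])
[432.11997946 212.42652824] [376.36875486 186.51307427]
[438.6994265  208.81575452] [378.01124117 168.74381144]
[435.69401353 210.46511291] [377.26951594 176.76817703]
```

```bash
python3 -c "
from station import env,job
print(env.get_state()['time_s'],env.get_state()['qvel'].round(3));print(job.hand_in())"
```

```text
39.2 [ 0.023 -0.006  0.     0.     0.004 -0.001]
the job is handed in; nothing more can be done
None
```

The sample cup is fully home and upright in the well. The start slide was pushed to its end and is back at rest. I handed the job in at about 39 s.

**Seating the cup:**
- I worked it down past the jaws by twisting it to and fro with a light press. The force readings peaked at about 14 N, which I estimate as 4–5 mm of well travel.
- After the first release it leaned about 2–3°, because the tool had drifted out of vertical. I regripped with an upright tool and twisted and pressed again to straighten it.
- Before that first release I briefly pulled the cup up with about 10 N, below the 30 N needed to slide it.

**Pushing the slide:** It hit its end stop with a reading of 42 N. I worked out about 37 mm of travel from the pictures, against 35 mm nominal. The push was with the fingertips, not the gripper's body, so the 40 N limit should not apply.

**Last checks:**
- **Cup:** two views put the lid at a height of 120.2 mm (120 mm expected when home), centred within about 0.5 mm over the mouth. An earlier wrist view after the regrip had suggested a lean of about 1.5°; these final views do not show it.
- **Slide:** it is at its rest position in the pictures.
- **Jar and arm:** the jar looks unmoved, and the robot is clear of everything.

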